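# Load a transformer into the guarded test station

## Robot

A 7-joint arm with a two-finger parallel gripper is mounted at the origin on a cart in front of the work surface, level with it; the furniture and walls round the work are solid. World frame = base frame: x ahead of the robot, y to its left, z up, the work surface at z = 0. Lengths are in mm, angles in rad, forces in N, time in s.
With the tool pointing down it reaches from about 425 to 1025 mm from the base axis. Payload 9.4 kg.
Tool frame: the origin (TCP) lies midway between the tips of the shut fingers; the grasp point (between the pads) lies r.pinch_z behind it (r.pinch_z is the distance from the TCP to the grasp point, in mm); z points along the fingers, y is the line along which they close (so a half turn about z gives the same grasp; the last joint's range is limited). The gripper opens to 93 mm and grips with 3 to 60 N. Pads are 15 mm wide; open, the fingers measure 128 mm over their backs; the gripper's body (75 mm by 188 mm) begins 65 mm behind the grasp point.
Start: joints at [-1.359, 0.599, -0.003, 1.599, 0.002, 0.943, -0.08], TCP at [206.486, 694.973, 218.618] pointing down, gripper open.
Joint ranges: [-2.57, 2.57], [-0.35, 1.97], [-1.29, 1.29], [0.11, 2.56], [-1.05, 4.19], [0.11, 1.86], [-2.63, 2.63]. Speed limits (rad/s): [2.22, 2.22, 3.01, 3.01, 3.14, 3.14, 3.14].

## Interface

Orientations are given as a unit quaternion [w, x, y, z].
In Python, from cell import r, cams, order gives the robot as it stands.
- The arm moves only by the tool servo_tool, never from a script. Its argument "deltas" is text: rows parted by semicolons, each of 6 numbers parted by spaces: the shift along the tool's x, y, z in cm, then the turn, a rotation vector about the tool's x, y, z in rad. A call has 1 to 8 rows; each row is the pose to reach, as a shift and turn from the pose commanded when the call began, along the tool's axes at that moment; what a row does not reach only later rows make up. A row lasts 1/12 s, in which the tool goes at most 41.7 mm and 7.16 degrees, less where a joint would pass 70% of its speed; a pose out of reach is approached as far as the arm can. A call with a gripper value outside its range is refused whole. "grip" is the opening, from 0 (shut) to 1 (fully open), set as the call begins (left out, the last holds). The fingers move at their own pace and stop on an object; the grip force is fixed at half the most. Time passes only in rows, so rows that repeat a pose let the fingers close. It gives the time, the measured TCP pose, the force, the opening and the grip force at its end, in the units of the state.
- r.read_state(): the state, without advancing time (a new reading comes with each control period).
- cams.capture(name): name is "scene" or "top"; returns the picture (384x512x3 uint8, red, green, blue); there is no depth.
- cams.camera_params(name): a dict with "fx", "fy", "cx", "cy" (pixels), "k1" (the pictures are not rectified: a ray, as slopes to the right and down, at radius r is drawn at 1 + k1 r^2 times it, then the intrinsics apply), "R" (3x3) and "t" (3): a world point X has camera coordinates R X + t. Camera axes: x right, y down, z forward; pixel columns grow to the right and rows downward; lengths in mm; the calibration is good to about 2 mm. A picture is of the moment at which its call begins. camera_params takes no time and is no camera call.
- order.hand_in(): hands the job in; it is judged then, once.
Trained networks look in the newest picture that a camera, given by its name, has taken for a name from the list of things; names that differ only in an ending like _2 or _b are one class to them, and where a whole thing is asked for, a point or a joint stands for the part that bears it (a point fixed in the world has none). Each returns a list of dicts, best first, with "p" (0 to 1); they miss things now and then, are a little off and sometimes report something else, mostly with a low value. They report only what shows in the picture. A call takes as long as a camera call.
- cams.find_in(camera, label): "xyz" ([x, y, z] in mm, in world coordinates, good to about 4 mm: the middle of the surface that is visible of it).
- cams.cut_out(camera, label): "mask" (384x512 bool, what is visible of it).
- cams.landmark_of(camera, label): "xyz" ([x, y, z] in mm, in world coordinates, good to about 4 mm: a listed point, or the origin of a listed thing).
The state is a dict: "time": time; "joint_pos": joint angles; "qvel": joint speeds; "effort": joint torques, N m; "ee_pos": TCP position; "orientation": TCP orientation; "wrist_force": force on the tool from outside, world axes, zero at the start; "moment": the same for the moment, N m; "grip_width": finger opening in mm; "grasp_force": force on a finger pad.
Only numpy, scipy, OpenCV 4.12 (cv2) and the standard library are available. Lean on these libraries where they do the work, as an engineer would, in place of code of your own. Each camera call takes 0.05 s, during which the arm holds its last target. There are 200 camera calls.

## Task

Raise the hinged clear guard of the sloping test station all the way and leave it standing open, then set the small mains transformer down gently in the nest: flat on the sloping deck, square between the two black rails and centred along them. Let go of it, then lower the guard over it without slamming until it is fully closed, and leave the other things on the bench where they are.

Things in the scene. Friction and masses are not known exactly. Their poses are not given: they have to be found in the camera images.
- transformer: Small mains transformer, grey core with brown coil, 0.3 kg. Core 38 (x) x 48 (y) x 40 (z) mm; coil out to x = +-26 mm (|y| < 15, 7 to 33 mm high): grasp across y, on the plain core faces 48 mm apart. Foot plate 2 mm thick, 38 x 64 (y) mm. Origin: centre of the underside, z up. Either way round is right. May have changed places with capacitor or heatsink.
- station: The test station: grey wedge housing, 136 mm wide, about 150 mm deep, fixed to the bench. Origin on the bench under the nest's centre; x points away from the operator's side, z up. The open guard overhangs the nest, so reach the nest along the nest's z, with the tool tilted about 30 degrees, not from straight above.
- nest: Nest on the station's aluminium deck, which rises 30 degrees away from the operator. Origin: nest centre on the deck surface, 60 mm above the bench; x up the slope, y level along the rails, z square out of the deck. Two black rails 14 mm high, 74 mm long, inner faces at x = +-29 mm, hold the coil's 52 mm (part's y along nest's y). Two 18 mm terminals at x = 58, y = +-24 mm.
- guard (a joint): Angle of the guard, a clear hood with aluminium edges (115 mm wide, 135 mm down the slope, 55 mm high): 0 = closed on the deck, 1.66 rad = fully open at its stop; starts 0 to 0.25. Positive lifts its lower edge. The stiff hinge (friction 0.36 N m; guard 0.25 kg) stays where it is left; up to about 5 N at the knob moves it.
- guard_knob (a point): Centre of the guard's black handle: a barrel 24 mm in diameter, 32 mm long in y, its flat ends pinched along the nest's y; it may turn about y between the fingers as the guard swings. On a thin stem 32 mm in front of the guard's front wall. Guard closed: nest frame x = -84, y = 0, z = 36 mm. Axes: the nest's, turned with the guard.
- guard_hinge (a point): Point on the middle of the guard's hinge axis (nest frame x = 80, y = 0, z = 0 mm); the axis runs along the nest's y.
- magnifier_lamp: Fixed magnifier lamp, always here, to be steered round: foot 252 mm in diameter, 52 mm high, at (0.54, 0.14) m; above it a column (x 0.51 to 0.58, y -0.06 to 0.20) up to z = 0.48 m; from its top an arm (z 0.28 to 0.48) runs to the right to the head (x 0.38 to 0.65, y -0.70 to -0.42, z 0.25 to 0.47). Pass in front of the column with the fingertips raised, about 0.4 m from the base.
- big_capacitor: Bystander: capacitor can, 30 mm diameter, 44 mm high, standing; origin under its centre.
- heatsink: Bystander: grey finned heatsink 36 x 46 x 25 mm; origin under its centre.
- tweezers: Bystander: steel tweezers 120 x 13 x 10 mm, lying on the bench; origin under their centre.
- tip_tin: Bystander: round tin, 40 mm diameter, 20 mm high; origin under its centre.

How it is judged:
By the outcome, as a careful person would: the job done as asked, in the order asked, and still so for the second after the job is handed in, with the robot touching nothing.
It also fails if it takes over 72 s, if anything falls off the work surface, if the arm or the gripper's body presses on something with over 40 N, if the wrist force passes 120 N, or if a joint passes its speed limit or range.

## Working session

There is one attempt and no reset: what is moved stays moved. The work goes in short steps, Python scripts to look and compute and a tool call to move; the robot and the scene stay as the last step left them, time stands still between calls to the robot, and variables do not carry over. Pictures are saved under pics/ and viewed, at most 10 in all, crops included, and the job is handed in when it is done.

Besides the shell and the picture viewer there is one more tool, called after "Call:" in YAML: its name, and indented under it one key for each argument. servo_tool: Moves the arm, as the interface text tells. Its arguments: {"type":"object","properties":{"deltas":{"type":"string"},"grip":{"type":"number"}},"required":["deltas"]}

```bash
mkdir -p pics; ls; python3 - <<'E'
from cell import r,cams,order
import cv2,numpy as np
np.set_printoptions(precision=3,suppress=True)
s=r.read_state();print(s['time'],s['ee_pos'],s['orientation'],s['grip_width'],r.pinch_z)
for c in('scene','top'):
    im=cams.capture(c);cv2.imwrite(f'pics/{c}0.png',im[:,:,::-1])
    p=cams.camera_params(c);print(c,{k:np.array(v).round(3).tolist() for k,v in p.items()})
    for l in('transformer','station','nest','guard_knob','guard_hinge','big_capacitor','heatsink','tweezers','tip_tin'):
        print(l,[(np.round(d['xyz'],1),round(d['p'],2)) for d in cams.landmark_of(c,l)[:3]])
E
```

```text
pics
0.0 [206.325 694.517 217.784] [-0.     0.144  0.99  -0.001] 93.10168281001675 18.8
scene {'fx': 475.423, 'fy': 475.423, 'cx': 251.171, 'cy': 192.286, 'k1': -0.016, 'R': [[0.526, -0.851, -0.0], [-0.612, -0.378, -0.695], [0.591, 0.365, -0.719]], 't': [-203.43, 402.189, 1089.33]}
transformer [(array([ 434.7, -190. ,   -0.3]), 0.94)]
station [(array([504. , 396.9,   0.5]), 0.81), (array([465.1, 306. ,  75.6]), 0.47)]
nest [(array([501.9, 396.9,  57.8]), 0.74)]
guard_knob [(array([464.2, 308.6,  77. ]), 0.83)]
guard_hinge []
big_capacitor [(array([428.7, -74.3,   3.3]), 0.51)]
heatsink [(array([ 429.5, -323.5,    2.2]), 0.62)]
tweezers [(array([582.2, -92.3,  -2.8]), 0.68)]
tip_tin [(array([ 560.4, -281.5,    2.4]), 0.73), (array([503.2, 399.9,  58.9]), 0.17)]
top {'fx': 488.426, 'fy': 488.426, 'cx': 257.412, 'cy': 195.484, 'k1': -0.165, 'R': [[-0.044, -0.999, -0.001], [-0.977, 0.043, -0.21], [0.21, -0.009, -0.978]], 't': [107.135, 514.279, 1534.119]}
transformer [(array([464.3, 304.9,  78.2]), 0.56)]
station [(array([504.4, 395.7,   1.7]), 0.88)]
nest [(array([503.3, 397. ,  62.5]), 0.61), (array([ 431.1, -191.9,   -3. ]), 0.38)]
guard_knob [(array([468. , 308.6,  79.6]), 0.68)]
guard_hinge [(array([530.8, 462. , 100.4]), 0.59)]
big_capacitor [(array([425.9, -79.7,  -5. ]), 0.43)]
heatsink []
tweezers [(array([587.4, -93.4,  -2.4]), 0.41), (array([ 563.1, -282.9,   -2.1]), 0.2)]
tip_tin [(array([ 561.6, -281.7,   -3.8]), 0.63), (array([ 433.7, -327.4,   -0.7]), 0.17)]
```

View pics/scene0.png

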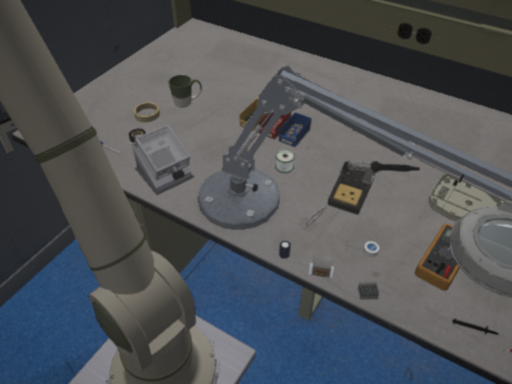

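View pics/top0.png

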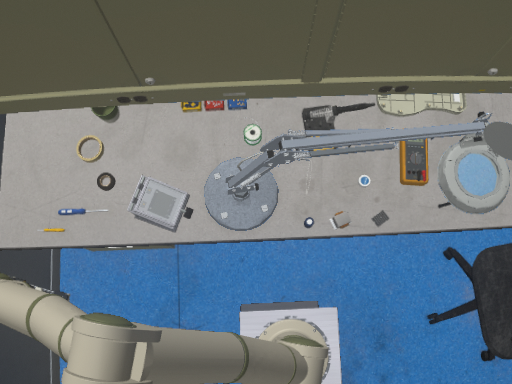

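The scene picture shows the station at about (165,158) with its knob at (178,173), the transformer at (321,269), the capacitor at (285,249) and the heatsink at (368,291). In the top view the station is at (158,203) with the knob at (188,212), and the transformer is at (340,220). I'll refine these with averaged network calls and a wireframe overlay.

```bash
cat >h.py <<'E'
from cell import r,cams,order
import cv2,numpy as np,json
from scipy.spatial.transform import Rotation as Ro
np.set_printoptions(precision=3,suppress=True)
def proj(c,X):
    p=cams.camera_params(c);Y=np.atleast_2d(X)@np.array(p['R']).T+np.array(p['t'])
    s=Y[:,:2]/Y[:,2:];s=s*(1+p['k1']*(s**2).sum(1,keepdims=True))
    return s*[p['fx'],p['fy']]+[p['cx'],p['cy']]
def onplane(c,uv,z):
    p=cams.camera_params(c);d=(np.array(uv)-[p['cx'],p['cy']])/[p['fx'],p['fy']];s=d.copy()
    for _ in range(9): s=d/(1+p['k1']*(s@s))
    R=np.array(p['R']);C=-R.T@np.array(p['t']);v=R.T@np.array([*s,1]);return C+v*(z-C[2])/v[2]
def nestT(x,y,yaw):   # nest frame in world
    return Ro.from_euler('ZY',[yaw,-np.pi/6]),np.array([x,y,60.])
def nestpt(st,P): R,t=nestT(*st);return R.apply(np.atleast_2d(P))+t
def guardpt(st,th,P): # closed-guard nest coords, swung by th
    h=np.array([80,0,0]);return nestpt(st,Ro.from_euler('Y',th).apply(np.atleast_2d(P)-h)+h)
def box(x0,x1,y0,y1,z0,z1):
    return np.array([[x,y,z] for x in(x0,x1) for y in(y0,y1) for z in(z0,z1)],float)
E=[(a,b) for a in range(8) for b in range(a) if bin(a^b).count('1')==1]
def wire(im,c,P8,k,o,col):
    q=((proj(c,P8)-o+.5)*k).astype(int)
    for a,b in E: cv2.line(im,tuple(map(int,q[a])),tuple(map(int,q[b])),col,1,cv2.LINE_AA)
def crop(im,o,wh,k):
    return cv2.resize(im[o[1]:o[1]+wh[1],o[0]:o[0]+wh[0],::-1],None,fx=k,fy=k,interpolation=cv2.INTER_CUBIC)
def state():
    s=r.read_state();q=s['orientation'];return s,np.array(s['ee_pos']),Ro.from_quat([q[1],q[2],q[3],q[0]])
def rel(p,R): # world TCP target -> row
    s,p0,R0=state();d=R0.inv();return np.r_[d.apply(np.array(p)-p0)/10,(d*R).as_rotvec()]
def tool(zdir,ydir):
    z=np.array(zdir,float);z/=np.linalg.norm(z);y=np.array(ydir,float);y-=z*(y@z);y/=np.linalg.norm(y)
    return Ro.from_matrix(np.c_[np.cross(y,z),y,z])
E
python3 - <<'E'
from h import *
from collections import defaultdict
D=defaultdict(list);ims={}
for i in range(3):
  for c in('scene','top'):
    ims[c]=cams.capture(c)
    for l in('transformer','nest','station','guard_knob','guard_hinge'):
      a=cams.landmark_of(c,l)
      if a and a[0]['p']>.3:D[l,c].append(a[0]['xyz'])
for k,v in D.items():print(k,np.mean(v,0),np.std(v,0))
for c in ims:
  m=cams.cut_out(c,'transformer');
  for q in m[:2]:
    ys,xs=np.nonzero(q['mask']);uv=[xs.mean(),ys.mean()];print(c,q['p'],uv,onplane(c,uv,18),cv2.minAreaRect(np.c_[xs,ys].astype(np.float32)))
st=(504,397,np.radians(67));th=.176
out=[]
for c,o,o2 in(('scene',(125,115),(296,250)),('top',(120,170),(315,200))):
  a=crop(ims[c],o,(80,80),5);
  for P in(box(-29-0,-29,-37,37,0,14),box(29,29,-37,37,0,14)):wire(a,c,nestpt(st,P),5,o,(0,255,255))
  wire(a,c,guardpt(st,th,box(-52,80,-57.5,57.5,0,55)),5,o,(0,0,255))
  wire(a,c,guardpt(st,th,box(-96,-72,-16,16,24,48)),5,o,(0,255,0))
  b=crop(ims[c],o2,(50,37),8)[:,:400];b=cv2.resize(b,(400,200)) if 0 else b[40:240]
  out.append(np.vstack([a,b]))
cv2.imwrite('pics/m1.png',np.hstack(out))
E
```

```text
('transformer', 'scene') [ 432.267 -189.3      3.233] [0.377 1.02  1.342]
('nest', 'scene') [504.433 397.133  58.9  ] [1.034 2.288 0.779]
('station', 'scene') [504.967 398.4     0.567] [0.806 1.417 1.181]
('guard_knob', 'scene') [465.167 306.733  75.933] [0.967 0.544 2.431]
('transformer', 'top') [ 432.633 -191.733   -2.5  ] [1.103 0.45  0.424]
('nest', 'top') [503.2   393.967  62.267] [0.804 1.401 1.452]
('station', 'top') [505.567 392.4     1.667] [0.17  0.432 2.207]
('guard_knob', 'top') [466.9   306.767  77.7  ] [1.152 0.591 0.99 ]
('guard_hinge', 'top') [530.867 461.767 101.1  ] [0.988 0.573 1.697]
scene 0.56 [np.float64(321.60232558139535), np.float64(266.8488372093023)] [ 431.994 -191.946   18.   ] ((321.810791015625, 266.1351318359375), (24.00225257873535, 20.056676864624023), 9.462322235107422)
top 0.81 [np.float64(340.04347826086956), np.float64(219.94782608695652)] [ 431.533 -185.541   18.   ] ((340.0000305175781, 220.0), (14.310833930969238, 17.88854217529297), 63.43495178222656)
```

View pics/m1.png

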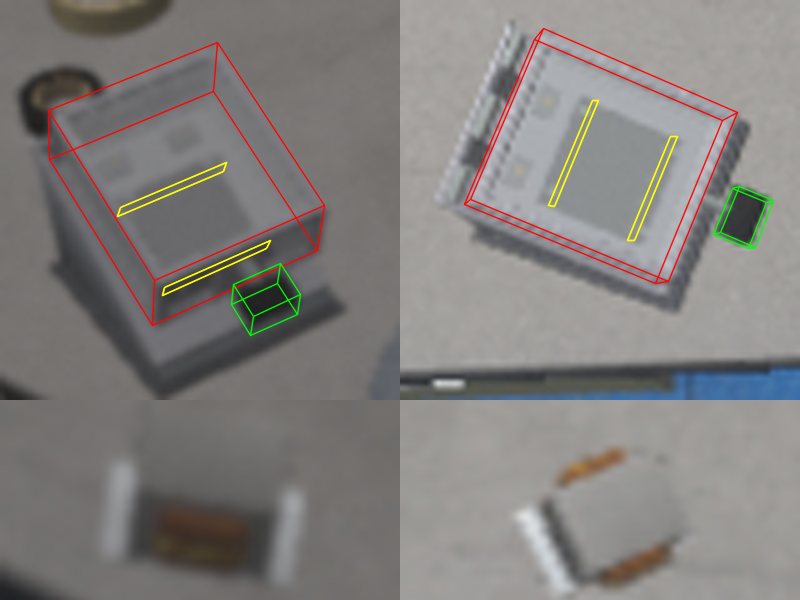

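The red and yellow wireframes fit the guard and nest to within about 1–2 px in both views, and the green box sits on the knob. In the lower crops the transformer's white foot ends give its y axis at about -69°. I'll move to the knob now.

```bash
cat >>h.py <<'E'
def vert(deg): a=np.radians(deg);return tool([0,0,-1],[np.cos(a),np.sin(a),0])
E
python3 - <<'E'
from h import *
st=(504,396,np.radians(67))
for th in(.16,.176,.19):print(th,guardpt(st,th,[-84,0,36]))
s,p0,R0=state()
e=np.array([466,306.8,140]);T=vert(-23)
rv=(R0.inv()*T).as_rotvec();print(rv)
print(rel(e,T))
E
```

```text
0.16 [[466.178 306.896  75.321]]
0.176 [[466.032 306.552  77.982]]
0.19 [[465.918 306.283  80.314]]
[-0.     0.     1.683]
[-35.934 -29.819   7.862  -0.      0.      1.683]
```

Call:
servo_tool:
  deltas: "-4.5 -3.7 1 0 0 0.12;-9 -7.4 2 0 0 0.24;-13.5 -11.2 3 0 0 0.36;-18 -15 4 0 0 0.48;-22 -18.5 5 0 0 0.6;-26 -22 5.6 0 0 0.72;-29 -24.5 6.2 0 0 0.84;-31 -26.5 6.8 0 0 0.96"
  grip: 1

```text
time: 3.57
ee_pos: [387.4, 418.4, 164.0]
orientation: [0.0, 0.587, 0.81, 0.001]
wrist_force: [0.6, 1.2, -0.5]
grip_width: 93.1
grasp_force: 0.0
```

```bash
python3 - <<'E'
from h import *
s,p,R=state();print(s['time'],p,s['joint_pos'],s['wrist_force'])
print(rel([466,306.8,140],vert(-23)));print(rel([466,306.8,59],vert(-23)))
E
```

```text
3.5667 [387.369 418.371 163.998] [-1.093  0.493  0.242  2.023 -0.19   0.645 -0.41 ] [ 0.614  1.159 -0.465]
[-13.051   4.      2.397   0.001  -0.001   0.718]
[-13.055   3.991  10.497   0.001  -0.001   0.718]
```

Call:
servo_tool:
  deltas: "-3 0.8 0.4 0 0 0.12;-6 1.8 0.8 0 0 0.24;-9 2.8 1.4 0 0 0.36;-12 3.6 1.9 0 0 0.48;-13.05 4 2.4 0 0 0.6;-13.05 4 3.5 0 0 0.718;-13.05 4 6.5 0 0 0.718;-13.05 4 9 0 0 0.718"

```text
time: 4.23
ee_pos: [466.3, 309.0, 73.4]
orientation: [0.0, 0.833, 0.554, 0.001]
wrist_force: [-0.1, 0.4, 0.0]
grip_width: 92.9
grasp_force: 0.0
```

```bash
python3 - <<'E'
from h import *
im=cams.capture('scene');c='scene'
print(cams.landmark_of(c,'guard_knob')[:1])
s,p,R=state();print(s['time'],p,s['wrist_force'])
print(rel([466,306.8,59],vert(-23)))
cv2.imwrite('pics/k1.png',crop(im,(100,80),(120,120),5))
E
```

```text
[{'xyz': [463.6, 305.8, 75.6], 'p': 0.79}]
4.3333 [464.18  307.81   71.162] [-0.481  0.017 -0.737]
[-0.018  0.21   1.216 -0.002  0.004  0.006]
```

View pics/k1.png

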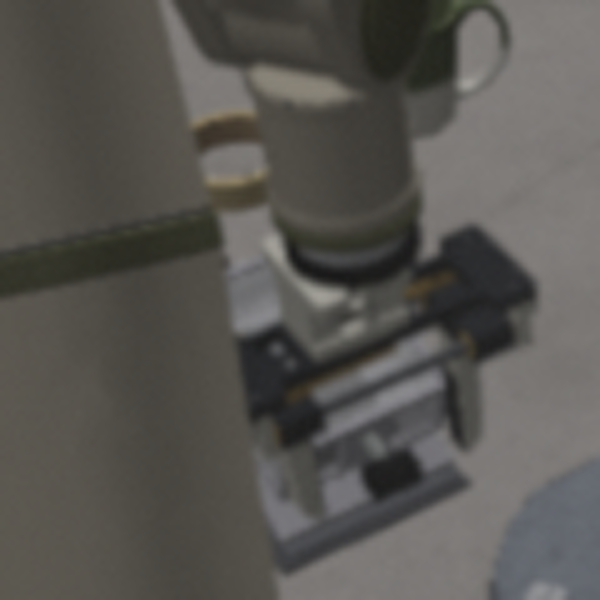

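The knob at (392,478) in the crop sits between the open fingers. I'll descend and pinch it.

Call:
servo_tool:
  deltas: "0 0.15 0.7 0 0 0;0 0.2 1.2 0 0 0;0 0.2 1.2 0 0 0"

```text
time: 4.58
ee_pos: [467.9, 308.1, 62.1]
orientation: [-0.0, 0.832, 0.554, 0.0]
wrist_force: [0.6, 0.7, 0.2]
grip_width: 93.0
grasp_force: 0.0
```

Call:
servo_tool:
  deltas: "0 0 0 0 0 0;0 0 0 0 0 0;0 0 0 0 0 0;0 0 0 0 0 0;0 0 0 0 0 0;0 0 0 0 0 0"
  grip: 0.2

```text
time: 5.08
ee_pos: [467.5, 308.0, 62.0]
orientation: [-0.0, 0.832, 0.554, 0.0]
wrist_force: [-0.2, 0.2, 0.6]
grip_width: 57.2
grasp_force: 0.0
```

Call:
servo_tool:
  deltas: "0 0 0 0 0 0;0 0 0 0 0 0;0 0 0 0 0 0;0 0 0 0 0 0;0 0 0 0 0 0;0 0 0 0 0 0"
  grip: 0

```text
time: 5.58
ee_pos: [467.4, 307.9, 61.8]
orientation: [0.0, 0.832, 0.554, -0.0]
wrist_force: [-0.4, 0.1, -0.0]
grip_width: 31.6
grasp_force: 30.0
```

```bash
python3 - <<'E'
from h import *
s,p,R=state();print(s['time'],p,s['wrist_force'],s['grip_width'],s['joint_pos'])
st=(504,396,np.radians(67))
k0=p+R.apply([0,0,-18.8]);print('knob',k0)
# arc from held knob: hinge fixed by model
th0=.176; g0=guardpt(st,th0,[-84,0,36])[0]
for th in np.arange(.2,1.72,.08):
  print(round(th,2),(R.inv().apply(guardpt(st,th,[-84,0,36])[0]-g0)/10).round(2))
E
```

```text
5.5833 [467.43  307.884  61.798] [-0.373  0.068 -0.05 ] 31.552851613224334 [-0.894  0.654  0.312  2.116 -0.458  0.436 -0.618]
knob [467.432 307.886  80.598]
0.2 [-0.05 -0.   -0.4 ]
0.28 [-0.14 -0.   -1.74]
0.36 [-0.12 -0.   -3.08]
0.44 [ 0.   -0.   -4.42]
0.52 [ 0.23  0.   -5.74]
0.6 [ 0.57  0.   -7.04]
0.68 [ 1.01  0.01 -8.31]
0.76 [ 1.54  0.01 -9.54]
0.84 [  2.18   0.01 -10.73]
0.92 [  2.91   0.02 -11.86]
1.0 [  3.72   0.02 -12.92]
1.08 [  4.62   0.03 -13.92]
1.16 [  5.59   0.03 -14.84]
1.24 [  6.64   0.04 -15.69]
1.32 [  7.75   0.04 -16.44]
1.4 [  8.91   0.05 -17.11]
1.48 [ 10.13   0.06 -17.68]
1.56 [ 11.39   0.06 -18.15]
1.64 [ 12.68   0.07 -18.52]
```

Call:
servo_tool:
  deltas: "-0.05 0 -0.4 0 0 0;-0.1 0 -1 0 0 0;-0.14 0 -1.7 0 0 0;-0.13 0 -2.4 0 0 0;-0.12 0 -3.1 0 0 0;-0.07 0 -3.75 0 0 0;0 0 -4.4 0 0 0;0.1 0 -5.1 0 0 0"

```text
time: 6.25
ee_pos: [467.9, 309.1, 113.6]
orientation: [-0.0, 0.832, 0.554, 0.0]
wrist_force: [1.8, 3.1, -7.0]
grip_width: 31.8
grasp_force: 30.0
```

Call:
servo_tool:
  deltas: "0.13 0 -0.65 0 0 0;0.47 0 -1.95 0 0 0;0.9 0 -3.2 0 0 0;1.44 0 -4.45 0 0 0;2.08 0 -5.65 0 0 0;2.8 0 -6.75 0 0 0;3.6 0 -7.8 0 0 0;4.5 0 -8.8 0 0 0"

```text
time: 6.92
ee_pos: [484.4, 349.7, 201.3]
orientation: [0.0, 0.832, 0.554, -0.001]
wrist_force: [1.0, 1.2, -8.0]
grip_width: 31.2
grasp_force: 30.0
```

```bash
python3 - <<'E'
from h import *
s,p,R=state();print(s['time'],p,s['wrist_force'],s['grip_width'],s['joint_pos'])
st=(504,396,np.radians(67))
k=p+R.apply([0,0,-18.8]);
from scipy.optimize import minimize_scalar as ms
f=lambda th:np.linalg.norm(guardpt(st,th,[-84,0,36])[0]-k);o=ms(f,bounds=(0,1.7),method='bounded');print(o.x,o.fun)
for th in (1.16,1.24,1.32,1.4,1.48,1.56,1.62,1.66):
  print(round(th,2),rel(guardpt(st,th,[-84,0,36])[0]+R.apply([0,0,18.8]),R))
E
```

```text
6.9167 [484.379 349.668 201.326] [ 1.012  1.162 -8.015] 31.231633384468402 [-1.047  0.504  0.482  1.936 -0.324  0.779 -0.78 ]
1.0952806756379787 1.578877003832882
1.16 [ 0.904 -0.002 -0.631  0.     0.     0.   ]
1.24 [ 1.948  0.002 -1.476  0.     0.     0.   ]
1.32 [ 3.056  0.007 -2.235  0.     0.     0.   ]
1.4 [ 4.221  0.012 -2.902  0.     0.     0.   ]
1.48 [ 5.436  0.018 -3.475  0.     0.     0.   ]
1.56 [ 6.693  0.024 -3.949  0.     0.     0.   ]
1.62 [ 7.658  0.028 -4.237  0.     0.     0.   ]
1.66 [ 8.31   0.032 -4.397  0.     0.     0.   ]
```

Call:
servo_tool:
  deltas: "0.9 0 -0.63 0 0 0;1.95 0 -1.48 0 0 0;3.05 0 -2.23 0 0 0;4.2 0 -2.9 0 0 0;5.4 0 -3.5 0 0 0;6.4 0 -3.85 0 0 0;7.2 0 -4.1 0 0 0;7.8 0 -4.28 0 0 0"

```text
time: 7.58
ee_pos: [513.7, 421.7, 244.3]
orientation: [-0.0, 0.832, 0.554, -0.002]
wrist_force: [-7.1, -2.2, 3.3]
grip_width: 31.9
grasp_force: 30.0
```

Call:
servo_tool:
  deltas: "0.3 0 -0.07 0 0 0;0.6 0 -0.12 0 0 0;0.9 0 -0.17 0 0 0;1.1 0 -0.18 0 0 0;1.1 0 -0.18 0 0 0"

```text
time: 8.0
ee_pos: [518.0, 432.2, 246.7]
orientation: [-0.001, 0.832, 0.554, -0.001]
wrist_force: [-8.2, -2.5, 11.0]
grip_width: 31.4
grasp_force: 30.0
```

```bash
python3 - <<'E'
from h import *
st=(504,396,np.radians(67));c='scene'
s,p,R=state();print(s['time'],p,s['wrist_force'],s['grip_width'],s['joint_pos'])
k=p+R.apply([0,0,-18.8]);
from scipy.optimize import minimize_scalar as ms
f=lambda th:np.linalg.norm(guardpt(st,th,[-84,0,36])[0]-k);o=ms(f,bounds=(0,1.9),method='bounded');print(o.x,o.fun)
E
```

```text
8.0 [517.988 432.2   246.712] [-8.236 -2.539 11.029] 31.415835566895492 [-1.095  0.552  0.5    1.714 -0.314  0.959 -0.87 ]
1.6962904858486658 1.2773071843087045
```

Call:
servo_tool:
  deltas: "0 0 0 0 0 0;0 0 0 0 0 0;0 0 0 0 0 0;0 0 0 0 0 0;0 0 0 0 0 0;0 0 0 0 0 0"
  grip: 0.85

```text
time: 8.5
ee_pos: [519.7, 432.4, 245.4]
orientation: [0.0, 0.832, 0.554, 0.0]
wrist_force: [-0.4, -0.9, -0.5]
grip_width: 66.9
grasp_force: 0.0
```

Call:
servo_tool:
  deltas: "0 0 -2 0 0 0;0 0 -5 0 0 0;0 0 -8 0 0 0"

```text
time: 8.75
ee_pos: [519.2, 432.1, 325.6]
orientation: [0.0, 0.832, 0.554, -0.001]
wrist_force: [-0.3, 0.7, -0.0]
grip_width: 78.5
grasp_force: 0.0
```

```bash
python3 - <<'E'
from h import *
s,p,R=state();print(s['time'],p,s['wrist_force'],s['grip_width'])
for q,a in(((410,300,320),-46),((395,100,300),-69),((400,-60,260),-69),((432,-190,150),-69)):print(rel(q,vert(a)))
E
```

```text
8.75 [519.223 432.062 325.576] [-0.332  0.719 -0.037] 78.49588114320255
[-16.398  -4.977   0.596  -0.      0.002   0.407]
[-35.422   1.361   2.635   0.      0.002   0.808]
[-49.98    8.001   6.663   0.      0.002   0.808]
[-60.713  15.976  17.683   0.      0.002   0.808]
```

Call:
servo_tool:
  deltas: "-4.1 -1.2 0 0 0 0.1;-8.2 -2.5 0 0 0 0.2;-12.3 -3.7 0.2 0 0 0.3;-16.4 -5 0.6 0 0 0.4;-20 -3.6 1 0 0 0.5;-24 -2.3 1.5 0 0 0.6;-28 -1 2 0 0 0.7;-32 0.2 2.5 0 0 0.808"
  grip: 1

```text
time: 9.42
ee_pos: [397.8, 137.7, 300.7]
orientation: [-0.0, 0.984, 0.18, 0.0]
wrist_force: [0.7, -0.4, -0.2]
grip_width: 92.8
grasp_force: 0.0
```

```bash
python3 - <<'E'
from h import *
from collections import defaultdict
s,p,R=state();print(s['time'],p,s['joint_pos'])
for q,a in(((397,0,290),-69),((415,-130,240),-69),((432.3,-190,140),-69)):print(rel(q,vert(a)))
st=(504,396,np.radians(67));D=defaultdict(list)
for c in('scene','top'):
  for i in range(2):
    ims=cams.capture(c)
    for l in('nest','guard_knob'):
      D[l,c]+=[a['xyz'] for a in cams.landmark_of(c,l)[:1]]
  if c=='scene':a=ims
  else: b=ims
for k,v in D.items():print(k,v)
print('knob open model',guardpt(st,1.66,[-84,0,36]))
out=[]
for c,im,o in(('scene',a,(120,90)),('top',b,(110,160))):
  w=crop(im,o,(100,100),4)
  for P in(box(-29,-29,-37,37,0,14),box(29,29,-37,37,0,14)):wire(w,c,nestpt(st,P),4,o,(0,255,255))
  wire(w,c,guardpt(st,1.66,box(-52,80,-57.5,57.5,0,55)),4,o,(0,0,255))
  T=(432.4,-190.5,np.radians(111));P=Ro.from_euler('z',T[2]).apply(box(-19,19,-24,24,0,40))+[T[0],T[1],0]
  F=Ro.from_euler('z',T[2]).apply(box(-19,19,-32,32,0,2))+[T[0],T[1],0]
  o2=(300,252) if c=='scene' else (320,205)
  v=crop(im,o2,(40,20),10);v2=v
  wire(v2,c,P,10,o2,(0,255,0));wire(v2,c,F,10,o2,(0,0,255))
  out.append(np.vstack([w,v2]))
cv2.imwrite('pics/m2.png',np.hstack(out))
E
```

```text
9.4167 [397.788 137.709 300.731] [-1.201  0.148  0.859  2.183 -0.148  0.866 -1.46 ]
[-4.959 12.848  1.06  -0.001 -0.001 -0.004]
[-7.891 25.645  6.049 -0.001 -0.001 -0.004]
[-8.409 31.876 16.044 -0.001 -0.001 -0.004]
('nest', 'scene') [[500.3, 396.4, 57.8], [503.9, 397.0, 54.1]]
('guard_knob', 'scene') [[512.4, 424.1, 261.3], [516.1, 419.4, 260.7]]
('nest', 'top') [[503.2, 397.0, 66.8], [503.3, 396.2, 62.8]]
('guard_knob', 'top') [[510.1, 422.8, 263.8], [516.9, 421.9, 264.7]]
knob open model [[516.862 426.3   263.919]]
```

View pics/m2.png

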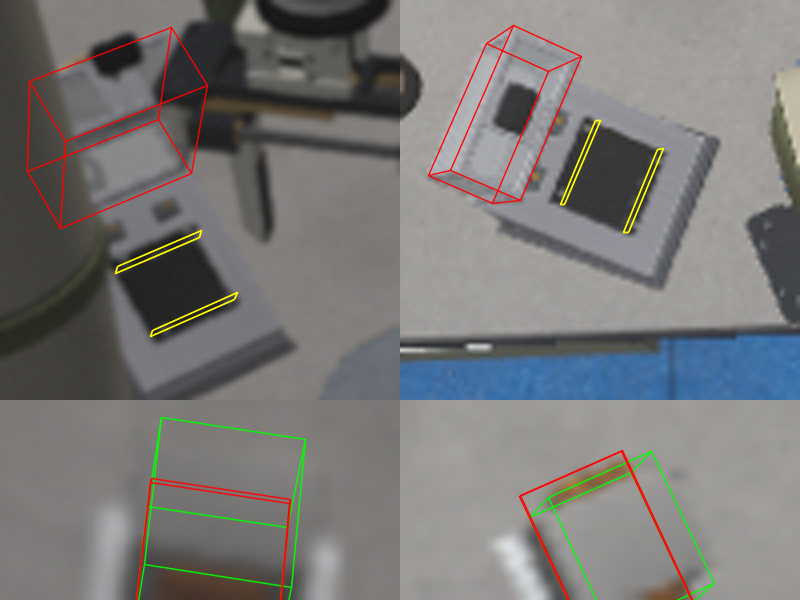

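The guard stands open at its model angle and the nest is dark at top-view crop (610,175), matching the yellow rails. My transformer box was drawn 90° off: the part's y axis is at -69°. I'll go on to it, and refit both numerically.

Call:
servo_tool:
  deltas: "-1.6 4 0.3 0 0 0;-3.3 8 0.6 0 0 0;-5 12 1 0 0 0;-6 16 2 0 0 0;-7 20 3.5 0 0 0;-7.9 23.5 5 0 0 0;-7.9 23.5 5 0 0 0"

```text
time: 10.6
ee_pos: [408.6, -113.3, 249.8]
orientation: [0.001, 0.984, 0.18, -0.0]
wrist_force: [-0.3, 0.4, -0.1]
grip_width: 93.3
grasp_force: 0.0
```

```bash
python3 - <<'E'
from h import *
st=(504,396,np.radians(67))
s,p,R=state();print(s['time'],p)
ims={c:cams.capture(c) for c in('scene','top')}
out=[]
for c,im,o in(('scene',ims['scene'],(140,140)),('top',ims['top'],(130,170))):
  g=im.max(2)
  q=proj(c,nestpt(st,box(-36,36,-42,42,0,14))).astype(np.float32)
  M=np.zeros(g.shape,np.uint8);cv2.fillConvexPoly(M,cv2.convexHull(q).astype(int),1);M=cv2.dilate(M,np.ones((5,5)))
  d=((g<75)&(M>0)).astype(np.uint8);n,L,S,C=cv2.connectedComponentsWithStats(d);i=1+S[1:,4].argmax()
  ys,xs=np.nonzero(L==i);mp=proj(c,nestpt(st,box(-36,36,-37,37,0,14)));
  P=np.zeros(g.shape,np.uint8);cv2.fillConvexPoly(P,cv2.convexHull(mp.astype(np.float32)).astype(int),1)
  py,px=np.nonzero(P)
  print(c,'dark',xs.mean(),ys.mean(),len(xs),cv2.minAreaRect(np.c_[xs,ys].astype(np.float32)),'model',px.mean(),py.mean(),len(px),cv2.minAreaRect(np.c_[px,py].astype(np.float32)))
  T=(432.4,-190.5,np.radians(21));r_=Ro.from_euler('z',T[2]);t=[T[0],T[1],0]
  o2=(300,247) if c=='scene' else (320,202)
  v=crop(im,o2,(40,37),10)
  for B,col in((box(-19,19,-24,24,0,40),(0,255,0)),(box(-19,19,-32,32,0,2),(0,0,255))):wire(v,c,r_.apply(B)+t,10,o2,col)
  out.append(v)
  for l in('transformer',):
    for f in (cams.landmark_of,cams.find_in):print([ (a['xyz'],a['p']) for a in f(c,l)[:1]])
cv2.imwrite('pics/m3.png',np.hstack(out))
print(rel([432.4,-190.5,60],vert(-69)))
E
```

```text
10.6 [ 408.602 -113.349  249.806]
scene dark 159.80517879161528 160.43156596794083 811 ((160.9000244140625, 160.30001831054688), (29.96331024169922, 29.96331024169922), 63.43495178222656) model 163.11333333333334 159.995 600 ((163.20001220703125, 159.89999389648438), (25.043960571289062, 24.59674835205078), 63.43495178222656)
[([431.4, -191.9, 2.1], 0.75)]
[([424.7, -192.6, 38.9], 0.67)]
top dark 161.50319829424308 203.73347547974413 469 ((161.5828399658203, 203.70118713378906), (22.230772018432617, 21.923078536987305), 22.61986541748047) model 162.00871080139373 202.9808362369338 574 ((162.01712036132812, 202.96231079101562), (23.83504867553711, 24.083332061767578), 24.443954467773438)
[]
[]
[-0.843  8.641 19.095 -0.    -0.     0.003]
```

View pics/m3.png

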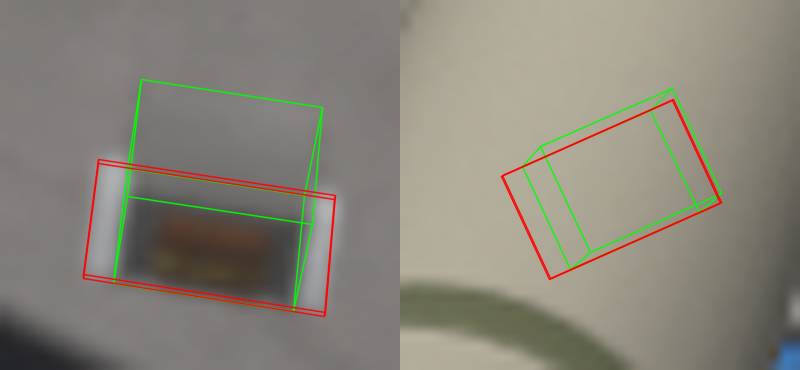

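The scene overlay matches the transformer to about 1 px, with its foot ends at crop x ≈ 110 and 318. I'll descend on it.

Call:
servo_tool:
  deltas: "-0.3 3 2.5 0 0 0;-0.6 6 5 0 0 0;-0.85 8.6 8 0 0 0;-0.85 8.65 12 0 0 0;-0.85 8.65 16 0 0 0;-0.85 8.65 19 0 0 0;-0.85 8.65 21 0 0 0.003;-0.85 8.65 21 0 0 0.003"

```text
time: 11.57
ee_pos: [431.4, -190.1, 38.2]
orientation: [-0.001, 0.983, 0.182, -0.002]
wrist_force: [-0.5, -0.8, 0.3]
grip_width: 92.9
grasp_force: 0.0
```

```bash
python3 - <<'E'
from h import *
s,p,R=state();print(s['time'],p,R.as_matrix()[:,1])
print(rel([432.2,-190.5,7.5],vert(-69)))
im=cams.capture('scene');cv2.imwrite('pics/g1.png',crop(im,(280,210),(80,80),7))
E
```

```text
11.5667 [ 431.412 -190.134   38.201] [ 0.358 -0.934 -0.003]
[ 0.069  0.072  3.07  -0.003  0.003 -0.   ]
```

View pics/g1.png

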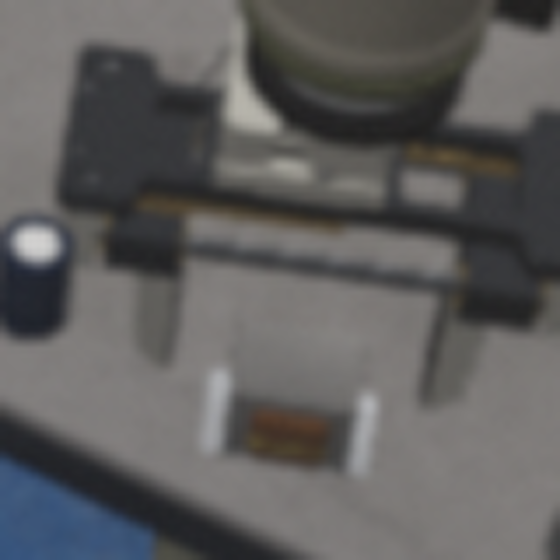

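The transformer at crop (295,400) sits midway between the fingers at (158,355) and (440,395). I'll go down and close.

Call:
servo_tool:
  deltas: "0.05 0.05 1.5 0 0 0;0.07 0.07 2.5 0 0 0;0.07 0.07 3.05 0 0 0;0.07 0.07 3.05 0 0 0"

```text
time: 11.95
ee_pos: [433.7, -191.9, 11.0]
orientation: [0.0, 0.983, 0.182, 0.001]
wrist_force: [-0.3, 0.4, 0.0]
grip_width: 93.1
grasp_force: 0.0
```

Call:
servo_tool:
  deltas: "0 0 0 0 0 0;0 0 0 0 0 0;0 0 0 0 0 0;0 0 0 0 0 0;0 0 0 0 0 0;0 0 0 0 0 0;0 0 0 0 0 0;0 0 0 0 0 0"
  grip: 0.2

```text
time: 12.62
ee_pos: [432.5, -191.9, 10.3]
orientation: [-0.001, 0.983, 0.181, -0.0]
wrist_force: [-1.0, 2.1, 3.6]
grip_width: 47.8
grasp_force: 30.0
```

```bash
python3 - <<'E'
from h import *
s,p,R=state();print(s['time'],p,R.as_matrix()[:,1],s['wrist_force'],s['moment'],s['grip_width'],s['grasp_force'])
E
```

```text
12.6167 [ 432.451 -191.949   10.321] [ 0.356 -0.935 -0.001] [-0.994  2.085  3.582] [ 0.543  0.297 -0.025] 47.810581244282346 29.995083510875702
```

The core is held at 47.8 mm. I'll lift it and go back past the column.

Call:
servo_tool:
  deltas: "0 0 -1 0 0 0;0 0 -3 0 0 0;0 0 -6 0 0 0;0 0 -9.5 0 0 0;0 -1.5 -13 0 0 0;0.2 -3 -16.5 0 0 0;0.4 -5 -20 0 0 0;0.6 -7 -23 0 0 0"

```text
time: 13.28
ee_pos: [412.7, -124.8, 241.7]
orientation: [0.0, 0.984, 0.18, -0.0]
wrist_force: [1.2, 1.3, -1.8]
grip_width: 48.1
grasp_force: 30.0
```

```bash
python3 - <<'E'
from h import *
s,p,R=state();print(s['time'],p,s['grip_width'],s['wrist_force'],s['joint_pos'])
st=(504,396,np.radians(67));Rn,tn=nestT(*st)
for q,a in(((397,0,290),-69),((397,100,300),-69),((410,230,290),-50),((430,300,270),-23)):print(rel(q,vert(a)))
E
```

```text
13.2833 [ 412.708 -124.847  241.68 ] 48.08895169982712 [ 1.238  1.28  -1.814] [-0.559  0.309  0.945  2.248 -0.371  0.744 -0.567]
[  2.95  -12.231  -4.835   0.      0.001  -0.004]
[  6.492 -21.583  -5.838   0.      0.001  -0.004]
[ 12.315 -33.279  -4.843  -0.      0.001  -0.336]
[ 16.667 -39.116  -2.846  -0.      0.001  -0.807]
```

Call:
servo_tool:
  deltas: "0.8 -3.2 -1.4 0 0 0;1.8 -7 -3 0 0 0;2.8 -10.8 -4.5 0 0 0;4 -14.4 -5.2 0 0 0;5.3 -18 -5.7 0 0 0;6.6 -21.6 -5.8 0 0 0;8.2 -25.2 -5.6 0 0 -0.07;10 -28.5 -5.3 0 0 -0.17"

```text
time: 13.95
ee_pos: [403.8, 175.2, 293.8]
orientation: [-0.001, 0.964, 0.266, 0.0]
wrist_force: [1.4, -0.6, -2.7]
grip_width: 47.8
grasp_force: 30.0
```

```bash
python3 - <<'E'
from h import *
s,p,R=state();print(s['time'],p,s['grip_width'],s['joint_pos'])
st=(504,396,np.radians(67));Rn,tn=nestT(*st);nz=Rn.apply([0,0,1]);ny=Rn.apply([0,1,0])
T=tool(-nz,-ny)
print(rel((425,300,260),vert(-23)));print('pre',tn+nz*90,rel(tn+nz*90,T))
E
```

```text
13.95 [403.754 175.232 293.806] 47.76689659149957 [-1.324  0.224  0.976  2.162 -0.246  0.867 -1.232]
[ 8.213 -9.622  3.404 -0.002 -0.001 -0.632]
pre [486.417 354.577 137.942] [ 16.275 -11.141  15.618   0.164   0.505  -0.617]
```

Call:
servo_tool:
  deltas: "2 -1.8 0.8 0.023 0.07 -0.086;4.2 -3.4 1.8 0.046 0.14 -0.172;6.5 -5 3.3 0.07 0.21 -0.26;8.7 -6.5 5.2 0.093 0.285 -0.345;10.8 -7.8 7.4 0.115 0.355 -0.43;12.8 -9 9.8 0.138 0.425 -0.515;14.7 -10.2 12.4 0.155 0.48 -0.585;16 -11 14.8 0.164 0.505 -0.617"

```text
time: 14.62
ee_pos: [469.4, 315.9, 185.9]
orientation: [-0.113, 0.847, 0.491, 0.17]
wrist_force: [0.8, 0.2, -4.3]
grip_width: 47.7
grasp_force: 30.0
```

```bash
python3 - <<'E'
from h import *
s,p,R=state();print(s['time'],p,s['grip_width'],s['joint_pos'],s['wrist_force'])
st=(504,396,np.radians(67));Rn,tn=nestT(*st);nz=Rn.apply([0,0,1]);ny=Rn.apply([0,1,0]);T=tool(-nz,-ny)
for h in(90,50):print(h,rel(tn+nz*h,T))
out=[]
for c,o in(('scene',(130,105)),('top',(120,165))):
  im=cams.capture(c)
  for l in('nest','transformer'):print(c,l,[(a['xyz'],round(a['p'],2)) for a in cams.landmark_of(c,l)[:1]])
  w=crop(im,o,(80,80),5)
  for P in(box(-36,-29,-37,37,0,14),box(29,36,-37,37,0,14)):wire(w,c,nestpt(st,P),5,o,(0,255,255))
  B=box(-19,19,-32,32,10.3,12.3)*[1,1,1];wire(w,c,R.apply(B)+p,5,o,(0,0,255))
  out.append(w)
cv2.imwrite('pics/n1.png',np.hstack(out))
E
```

```text
14.6167 [469.428 315.886 185.938] 47.688677636912054 [-0.574  0.376  0.008  2.266 -0.985  0.254 -0.157] [ 0.795  0.217 -4.343]
90 [ 1.937 -0.313  6.086  0.03   0.112 -0.113]
50 [ 2.375 -0.457 10.06   0.03   0.112 -0.113]
scene nest [([503.5, 397.2, 58.0], 0.52)]
scene transformer [([582.0, -92.4, -1.8], 0.72)]
top nest [([501.4, 397.3, 61.4], 0.78)]
top transformer [([472.3, 314.4, 174.7], 0.53)]
```

View pics/n1.png

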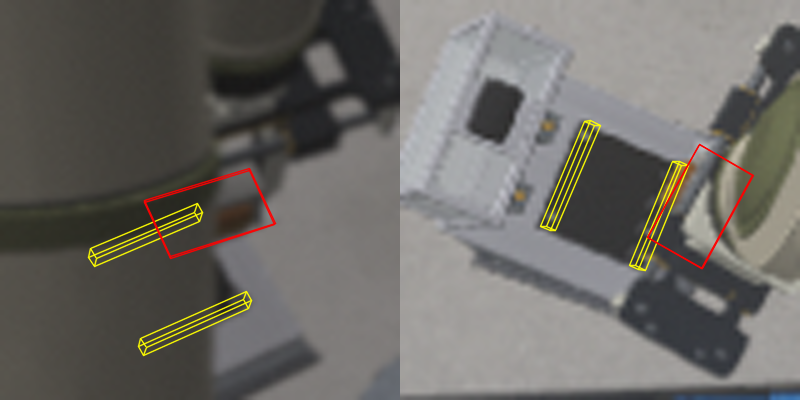

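In the top crop the dark nest, centred about (617,195), matches the yellow rails. The hand is lagging but on course, so I'll continue to the pre-place pose.

Call:
servo_tool:
  deltas: "0.5 -0.1 1.5 0.007 0.03 -0.03;1 -0.15 3 0.015 0.06 -0.06;1.5 -0.25 4.6 0.022 0.09 -0.09;1.94 -0.3 6.1 0.03 0.112 -0.113;1.94 -0.3 6.1 0.03 0.112 -0.113;1.94 -0.3 6.1 0.03 0.112 -0.113"

```text
time: 15.42
ee_pos: [498.1, 354.0, 156.7]
orientation: [-0.144, 0.807, 0.537, 0.198]
wrist_force: [-0.1, -0.2, -2.6]
grip_width: 47.9
grasp_force: 30.0
```

```bash
python3 - <<'E'
from h import *
s,p,R=state();print(s['time'],p,s['grip_width'],s['joint_pos'],s['wrist_force'])
st=(504,396,np.radians(67));Rn,tn=nestT(*st);nz=Rn.apply([0,0,1]);ny=Rn.apply([0,1,0]);T=tool(-nz,-ny)
for h in(50,30,14):print(h,rel(tn+nz*h,T))
E
```

```text
15.4167 [498.114 353.971 156.655] 47.9409850354519 [-0.25   0.506 -0.411  2.213 -1.044  0.108  0.051] [-0.075 -0.164 -2.594]
50 [-1.127 -0.983  5.477 -0.021  0.029 -0.002]
30 [-1.069 -0.94   7.476 -0.021  0.029 -0.002]
14 [-1.023 -0.907  9.075 -0.021  0.029 -0.002]
```

```bash
cat >kin.py <<'E'
from h import *
from scipy.optimize import least_squares
D=[([-1.359,.599,-.003,1.599,.002,.943,-.08],[206.486,694.973,218.618],(0,.144,.99,0)),
([-1.093,.493,.242,2.023,-.19,.645,-.41],[387.4,418.4,164],(0,.587,.81,.001)),
([-.894,.654,.312,2.116,-.458,.436,-.618],[467.4,307.9,61.8],(0,.832,.554,0)),
([-1.047,.504,.482,1.936,-.324,.779,-.78],[484.4,349.7,201.3],(0,.832,.554,-.001)),
([-1.095,.552,.5,1.714,-.314,.959,-.87],[518,432.2,246.7],(-.001,.832,.554,-.001)),
([-1.201,.148,.859,2.183,-.148,.866,-1.46],[397.8,137.7,300.7],(0,.984,.18,0)),
([-.559,.309,.945,2.248,-.371,.744,-.567],[412.7,-124.8,241.7],(0,.984,.18,0)),
([-1.324,.224,.976,2.162,-.246,.867,-1.232],[403.75,175.2,293.8],(-.001,.964,.266,0)),
([-.574,.376,.008,2.266,-.985,.254,-.157],[469.4,315.9,185.9],(-.113,.847,.491,.17)),
([-.25,.506,-.411,2.213,-1.044,.108,.051],[498.1,354,156.7],(-.144,.807,.537,.198))]
def fk(q,S,x):
    R=Ro.from_euler('z',x[0]);p=np.array(x[1:4]);offs=np.reshape(x[4:16],(6,2))
    # after each joint an offset in its local (x,z)
    for i in range(7):
        R=R*Ro.from_euler('y' if i%2 else 'z',S[i]*q[i])
        o=offs[i] if i<6 else (0,0)
        p=p+R.apply([o[0],0,o[1]])
    return p,R*Ro.from_euler('z',x[16])
def res(x,S):
    e=[]
    for q,p,w in D:
        P,R=fk(q,S,x);T=Ro.from_quat([w[1],w[2],w[3],w[0]])
        e+=[*(P-p)/2,*((R.inv()*T).as_rotvec()*200)]
    return np.r_[e,np.array(x[4:16])*1e-3]
E
cat >fit.py <<'E'
from kin import *
import itertools
best=[]
for s in itertools.product((1,-1),repeat=4):
    S=[s[0],1,s[1],1,s[2],1,s[3]]
    for y0 in(0,1.57):
      x0=np.r_[0,0,0,300,np.zeros(12),y0];x0[4+3]=400;x0[4+7]=400;x0[4+11]=250
      o=least_squares(res,x0,args=(S,),max_nfev=200);best.append((o.cost,S,o.x))
best.sort(key=lambda b:b[0])
for b in best[:3]:print(b[0],b[1],b[2])
json.dump([best[0][1],best[0][2].tolist()],open('kin.json','w'))
e=res(best[0][2],best[0][1])[:60].reshape(10,6);print(e*[2,2,2,5,5,5])
E
python3 fit.py
```

```text
49.718917107057315 [-1, 1, -1, 1, -1, 1, -1] [ -0.045  19.303  -2.856 274.306 -11.526   0.011  -6.348 322.361   8.19
 322.384  16.731 223.377 -12.607 223.425  -7.306 317.974   1.527]
49.71891710745763 [-1, 1, -1, 1, -1, 1, -1] [ -0.045  19.303  -2.856 274.338 -11.525  -0.021  -6.348 322.382   8.191
 322.363  16.731 223.411 -12.607 223.39   -7.306 317.973   1.527]
111207.82884997784 [1, 1, -1, 1, -1, 1, -1] [   0.736  764.139  302.11   110.829 -967.8     -0.235  394.114 -283.391
   36.357 -283.049 -904.268  -90.228  311.956  -92.777 -181.794 -269.459
    0.427]
[[-5.75  -0.701  3.628  0.593 -0.093  0.021]
 [-4.648  3.723  0.617 -0.367  0.316 -0.729]
 [-2.181  1.142 -0.732 -0.258  0.427  0.264]
 [ 2.041 -1.153 -1.42   0.576 -0.541 -2.258]
 [ 5.166 -3.494 -2.344 -0.098  1.229 -0.396]
 [-0.86   1.4    1.31  -0.619 -0.976 -0.521]
 [ 3.015  5.98  -1.43   0.514  0.873 -0.409]
 [ 1.649 -5.386 -0.175  0.422 -0.553 -1.529]
 [-2.072 -3.771 -0.621 18.503 -0.477  1.628]
 [ 3.64   2.259  1.166 21.408 -0.409  3.929]]
```

```bash
cat >ik.py <<'E'
from kin import *
S,X=json.load(open('kin.json'))
lo=np.array([-2.57,-.35,-1.29,.11,-1.05,.11,-2.63]);hi=np.array([2.57,1.97,1.29,2.56,4.19,1.86,2.63])
def ik(p,R,q0,q3=None):
    def f(q):
        P,T=fk(q,S,X);e=[*(P-p)/2,*((T.inv()*R).as_rotvec()*200)]
        if q3 is not None:e.append(20*(q[2]-q3))
        return e
    o=least_squares(f,np.clip(q0,lo+.02,hi-.02),bounds=(lo,hi),max_nfev=100);return o.x,o.cost
E
python3 - <<'E'
from ik import *
rng=np.random.default_rng(0)
st=(504,396,np.radians(67));Rn,tn=nestT(*st);ny=Rn.apply([0,1,0])
for tilt in(30,22,15):
  for h in(90,10):
    z=Rn.apply(Ro.from_euler('Y',-np.radians(30-tilt)).apply([0,0,-1]))
    z=Ro.from_rotvec(0*ny).apply(z)
    T0=tool(z,-ny);nz=Rn.apply([0,0,1]);res_=[]
    for fl in(1,-1):
      T=tool(z,-ny*fl)
      for k in range(30):
        q,c=ik(tn+nz*h,T,lo+(hi-lo)*rng.random(7))
        if c<.5:res_.append((min(np.min(q-lo),np.min(hi-q)),fl,q.round(2)))
    res_.sort(key=lambda t:-t[0]);print(tilt,h,len(res_),z)
    for t in res_[:4]+[u for u in res_ if u[2][4]<1][:3]:print('  ',round(t[0],2),t[1],t[2])
E
```

```text
30 90 19 [ 0.195  0.46  -0.866]
   0.14 -1 [ 0.25  0.85 -1.15  2.26  1.7   0.44  0.6 ]
   0.08 -1 [ 0.28  0.9  -1.21  2.26  1.7   0.5   0.61]
   0.08 1 [ 0.28  0.9  -1.21  2.26  1.71  0.51 -2.54]
   0.07 1 [ 0.22  0.79 -1.05  2.26  1.71  0.34 -2.56]
30 10 29 [ 0.195  0.46  -0.866]
   0.25 -1 [ 0.06  0.9  -0.91  2.2   2.03  0.36  0.29]
   0.2 -1 [ 0.15  1.01 -1.09  2.21  1.92  0.53  0.44]
   0.1 1 [-0.45  0.67 -0.22  2.19  4.02  0.21  1.25]
   0.09 1 [-0.49  0.66 -0.16  2.19  4.1   0.24  1.16]
22 90 17 [ 0.241  0.567 -0.788]
   0.21 -1 [ 0.27  0.85 -1.08  2.31  2.25  0.35  0.12]
   0.15 1 [-0.27  0.55 -0.31  2.3   4.04  0.33  1.3 ]
   0.14 -1 [-0.28  0.55 -0.3   2.3   4.05  0.33 -1.85]
   0.13 -1 [-0.29  0.55 -0.29  2.3   4.06  0.34 -1.86]
22 10 23 [ 0.241  0.567 -0.788]
   0.3 -1 [-0.37  0.71 -0.25  2.25  3.79  0.41 -1.59]
   0.25 -1 [ 0.07  0.91 -0.86  2.25  2.65  0.36 -0.27]
   0.23 -1 [ 0.04  0.88 -0.81  2.25  2.76  0.34 -0.41]
   0.22 1 [-0.21  0.74 -0.46  2.25  3.52  0.33  1.87]
15 90 20 [ 0.276  0.651 -0.707]
   0.21 -1 [ 0.16  0.75 -0.84  2.35  3.22  0.34 -0.85]
   0.21 -1 [ 0.1   0.71 -0.76  2.35  3.41  0.35 -1.05]
   0.21 -1 [ 0.03  0.67 -0.66  2.35  3.57  0.38 -1.24]
   0.21 1 [ 0.08  0.7  -0.72  2.35  3.46  0.36  2.02]
15 10 18 [ 0.276  0.651 -0.707]
   0.26 -1 [ 0.01  0.88 -0.71  2.3   3.25  0.47 -0.85]
   0.26 -1 [-0.08  0.83 -0.58  2.3   3.43  0.49 -1.07]
   0.25 -1 [ 0.14  1.   -0.93  2.31  2.87  0.49 -0.39]
   0.25 -1 [ 0.18  1.04 -0.99  2.31  2.76  0.51 -0.26]
```

```bash
cat >search.py <<'E'
from sim import *
import io,contextlib,time
def quiet(q,g,n=8):
    with contextlib.redirect_stdout(io.StringIO()): q=run(q,g,n)
    P,R=fk(q,S,X);p,T=g[-1];return q,np.linalg.norm(P-p),np.linalg.norm((R.inv()*T).as_rotvec())
v=np.array
if __name__=='__main__':
    # less-tilt check, correct sense
    for tilt in(22,15,10):
        z=Rn.apply(Ro.from_euler('Y',np.radians(30-tilt)).apply([0,0,-1]))
        print(tilt,[quiet(D[9][0],[(v([440,300,260]),vert(-23)),(tn+nz*80,tool(z,-ny)),(tn+nz*h,tool(z,-ny))]) for h in(10,)])
    q0,_,_=quiet(D[9][0],[(v([440,300,260]),vert(-23))])
    rng=np.random.default_rng(1);t0=time.time();out=[]
    while time.time()-t0<150:
        t=np.radians(rng.uniform(10,60));a=rng.uniform(-np.pi,np.pi);yaw=rng.uniform(-60,230);fl=rng.choice([1,-1])
        z=v([np.sin(t)*np.cos(a),np.sin(t)*np.sin(a),-np.cos(t)]);ya=np.radians(yaw)
        p=v([rng.uniform(400,470),rng.uniform(250,330),rng.uniform(230,330)])
        mid=vert((-23+yaw)/2)
        w=(p,tool(z,[np.cos(ya),np.sin(ya),0]))
        q1,e1,r1=quiet(q0,[(p,mid),w],6)
        if e1>15:continue
        q2,e2,r2=quiet(q1,[(tn+nz*90,tool(-nz,ny*fl))],8)
        if e2<10: 
            q3,e3,r3=quiet(q2,[(tn+nz*10,tool(-nz,ny*fl))],4);out.append((e3+e2,np.degrees(t),np.degrees(a),yaw,fl,p,q1,q2,q3))
    out.sort(key=lambda o:o[0]);print(len(out))
    for o in out[:8]:print(*[np.round(k,2) for k in o])
E
python3 search.py
```

```text
22 [(array([-0.527,  0.637, -0.172,  2.131, -1.023,  0.118, -0.046]), np.float64(12.58433790618515), np.float64(0.007988577188455517))]
15 [(array([-0.705,  0.644,  0.03 ,  2.094, -0.709,  0.23 , -0.405]), np.float64(5.816928521620399e-07), np.float64(3.9372172529427156e-10))]
10 [(array([-0.82 ,  0.657,  0.164,  2.043, -0.575,  0.347, -0.565]), np.float64(2.774674841393013e-07), np.float64(1.805198750405676e-10))]
371
0.0 32.71 6.48 -18.23 -1 [461.16 298.56 269.88] [-1.61  0.32  0.94  2.32  0.36  0.16 -1.49] [ 0.14  0.71 -0.91  2.25  1.74  0.21 -2.61] [ 0.2   1.14 -1.26  2.22  1.88  0.72 -2.62]
0.0 41.33 -0.03 0.04 -1 [430.09 282.07 237.94] [-1.46  0.33  0.62  2.42  1.69  0.35 -2.52] [ 0.13  0.7  -0.89  2.25  1.75  0.2  -2.62] [ 0.2   1.14 -1.26  2.22  1.88  0.72 -2.62]
0.0 28.39 108.79 190.83 1 [418.44 265.81 233.6 ] [ 0.54  0.63 -1.24  2.21  0.2   0.59  2.6 ] [ 0.12  0.69 -0.87  2.25  1.76  0.18  0.51] [ 0.07  0.91 -0.93  2.21  2.02  0.37  0.3 ]
0.0 16.4 15.41 103.53 1 [455.27 312.6  295.17] [-0.8   0.21  0.08  2.11  0.18  0.57  0.94] [ 0.1   0.68 -0.84  2.25  1.78  0.16  0.49] [ 0.07  0.9  -0.92  2.2   2.03  0.36  0.29]
0.0 33.94 4.44 177.53 1 [462.2  297.94 234.16] [-1.02  0.29  0.25  2.32  1.37  0.3   0.97] [ 0.1   0.68 -0.84  2.25  1.78  0.16  0.49] [ 0.07  0.9  -0.92  2.2   2.03  0.36  0.29]
0.0 17.0 90.52 195.04 1 [456.78 278.47 242.76] [ 0.38  0.51 -1.12  2.14  0.37  0.61  2.46] [ 0.1   0.67 -0.82  2.25  1.78  0.15  0.48] [ 0.06  0.9  -0.91  2.2   2.04  0.36  0.28]
0.0 40.32 -5.32 185.49 1 [406.65 265.92 258.79] [-1.07  0.22  0.09  2.41  1.41  0.58  1.04] [ 0.1   0.68 -0.84  2.25  1.77  0.16  0.49] [ 0.07  0.9  -0.92  2.2   2.03  0.36  0.29]
0.0 35.93 29.35 173.52 1 [456.44 253.3  262.42] [ 0.41  0.32 -1.13  2.42  1.81  0.33  0.6 ] [ 0.2   0.77 -1.02  2.26  1.72  0.31  0.57] [ 0.11  0.95 -1.01  2.21  1.97  0.45  0.37]
```

```bash
cat >>search.py <<'E'
def tz(t,a,yaw):
    t,a,y=np.radians([t,a,yaw]);return tool([np.sin(t)*np.cos(a),np.sin(t)*np.sin(a),-np.cos(t)],[np.cos(y),np.sin(y),0])
E
python3 - <<'E'
from search import *
s,p,R=state();q=np.array(s['joint_pos']);print(s['time'],p,q)
A=v([430,285,270])
W=[(A,vert(-23)),(A,vert(30)),(A,vert(83)),(A,tz(18,0,130)),(A,tz(36,0,180)),(v([465,325,190]),Ro.concatenate([tz(36,0,180),tool(-nz,ny)]).mean()),(tn+nz*90,tool(-nz,ny)),(tn+nz*14,tool(-nz,ny))]
run(q,W,8)
for a in W:
    d=R.inv();print((np.r_[d.apply(a[0]-p)/10,(d*a[1]).as_rotvec()]).round(3),a[0].round());p,R=a
E
```

```text
15.4167 [498.114 353.971 156.655] [-0.25   0.506 -0.411  2.213 -1.044  0.108  0.051]
[-1.03  0.3   0.46  2.04 -0.18  0.84 -0.88] perr 0.0 rerr 0.0
[-0.88  0.29  0.27  2.04 -0.1   0.83 -0.03] perr 0.0 rerr 0.0
[-0.73  0.28  0.09  2.03 -0.03  0.83  0.83] perr 0.0 rerr 0.0
[-0.81  0.2   0.04  2.2   0.4   0.53  1.16] perr 0.0 rerr 0.0
[-1.02  0.2   0.12  2.34  1.25  0.46  1.13] perr 0.0 rerr 0.0
[-0.52  0.37 -0.19  2.3   1.34  0.13  0.95] perr 0.0 rerr 0.0
[ 0.08  0.66 -0.79  2.25  1.8   0.12  0.46] perr 0.0 rerr 0.0
[ 0.06  0.88 -0.9   2.21  2.04  0.34  0.28] perr 0.0 rerr 0.0
[ -2.556  -3.873 -14.174  -0.021  -0.495   0.004] [430 285 270]
[ 0.     0.     0.     0.     0.    -0.925] [430 285 270]
[ 0.     0.     0.     0.     0.    -0.925] [430 285 270]
[ 0.     0.     0.     0.088 -0.31  -0.789] [430 285 270]
[ 0.     0.     0.     0.293 -0.141 -0.89 ] [430 285 270]
[-4.     1.871  8.529 -0.25  -0.187  0.269] [465 325 190]
[-1.611  0.477  6.133 -0.25  -0.187  0.269] [486. 355. 138.]
[-0.   0.   7.6  0.   0.   0. ] [501. 390.  72.]
```

Call:
servo_tool:
  deltas: "-0.2 -0.5 -1.8 0 -0.06 0;-0.6 -1 -3.8 -0.005 -0.13 0;-1 -1.5 -6 -0.01 -0.2 0;-1.4 -2.1 -8.2 -0.012 -0.28 0;-1.8 -2.7 -10.4 -0.015 -0.36 0;-2.2 -3.3 -12.5 -0.02 -0.44 0;-2.55 -3.87 -14.2 -0.02 -0.495 0.004;-2.55 -3.87 -14.2 -0.02 -0.495 0.004"

```text
time: 16.08
ee_pos: [427.6, 286.1, 276.0]
orientation: [0.001, 0.833, 0.554, -0.001]
wrist_force: [1.1, 2.1, -2.6]
grip_width: 48.0
grasp_force: 30.0
```

Call:
servo_tool:
  deltas: "0 0 0 0 0 -0.11;0 0 0 0 0 -0.23;0 0 0 0 0 -0.345;0 0 0 0 0 -0.46;0 0 0 0 0 -0.575;0 0 0 0 0 -0.69;0 0 0 0 0 -0.81;0 0 0 0 0 -0.925"

```text
time: 16.75
ee_pos: [429.0, 284.6, 271.0]
orientation: [-0.001, 0.497, 0.868, 0.001]
wrist_force: [-0.5, 0.1, -1.2]
grip_width: 47.5
grasp_force: 30.0
```

Call:
servo_tool:
  deltas: "0 0 0 0 0 -0.11;0 0 0 0 0 -0.23;0 0 0 0 0 -0.345;0 0 0 0 0 -0.46;0 0 0 0 0 -0.575;0 0 0 0 0 -0.69;0 0 0 0 0 -0.81;0 0 0 0 0 -0.925"

```text
time: 17.42
ee_pos: [429.0, 284.5, 270.9]
orientation: [-0.0, 0.058, 0.998, 0.002]
wrist_force: [0.0, 0.1, -2.5]
grip_width: 47.4
grasp_force: 30.0
```

```bash
python3 - <<'E'
from search import *
s,p,R=state();q=np.array(s['joint_pos']);print(s['time'],p,q,s['grip_width'])
A=v([430,285,270])
W=[(A,tz(18,0,130)),(A,tz(36,0,180)),(v([465,325,190]),Ro.concatenate([tz(36,0,180),tool(-nz,ny)]).mean()),(tn+nz*90,tool(-nz,ny)),(tn+nz*14,tool(-nz,ny))]
run(q,W,8)
for a in W:
    d=R.inv();print((np.r_[d.apply(a[0]-p)/10,(d*a[1]).as_rotvec()]).round(3),a[0].round());p,R=a
E
```

```text
17.4167 [428.983 284.519 270.939] [-0.793  0.284  0.127  2.021 -0.052  0.838  0.818] 47.36767677998784
[-0.86  0.2   0.09  2.2   0.38  0.53  1.17] perr 0.0 rerr 0.0
[-1.07  0.2   0.18  2.34  1.24  0.45  1.14] perr 0.0 rerr 0.0
[-0.43  0.38 -0.3   2.3   1.39  0.17  0.9 ] perr 0.0 rerr 0.0
[ 0.08  0.66 -0.8   2.25  1.8   0.13  0.46] perr 0.0 rerr 0.0
[ 0.06  0.88 -0.9   2.21  2.03  0.34  0.28] perr 0.0 rerr 0.0
[-0.096  0.059  0.094  0.092 -0.31  -0.784] [430 285 270]
[ 0.     0.     0.     0.293 -0.141 -0.89 ] [430 285 270]
[-4.     1.871  8.529 -0.25  -0.187  0.269] [465 325 190]
[-1.611  0.477  6.133 -0.25  -0.187  0.269] [486. 355. 138.]
[-0.   0.   7.6  0.   0.   0. ] [501. 390.  72.]
```

The joints follow the simulation, so I'll continue along the plan.

Call:
servo_tool:
  deltas: "0 0 0 0.011 -0.038 -0.1;0 0 0 0.023 -0.077 -0.2;0 0 0 0.034 -0.115 -0.3;0 0 0 0.046 -0.155 -0.39;0 0 0 0.057 -0.194 -0.49;0 0 0 0.069 -0.23 -0.59;0 0 0 0.08 -0.27 -0.69;-0.1 0.05 0.1 0.092 -0.31 -0.784"

```text
time: 18.08
ee_pos: [429.8, 284.9, 270.0]
orientation: [0.148, -0.326, 0.932, -0.052]
wrist_force: [-0.4, -0.5, -2.2]
grip_width: 47.7
grasp_force: 30.0
```

Call:
servo_tool:
  deltas: "0 0 0 0.037 -0.018 -0.11;0 0 0 0.073 -0.035 -0.22;0 0 0 0.11 -0.053 -0.33;0 0 0 0.147 -0.07 -0.445;0 0 0 0.183 -0.088 -0.555;0 0 0 0.22 -0.106 -0.67;0 0 0 0.256 -0.123 -0.78;0 0 0 0.293 -0.141 -0.89"

```text
time: 18.75
ee_pos: [429.8, 284.9, 269.8]
orientation: [-0.218, 0.673, -0.672, 0.219]
wrist_force: [1.2, -0.3, -2.1]
grip_width: 48.0
grasp_force: 30.0
```

```bash
python3 - <<'E'
from search import *
s,p,R=state();q=np.array(s['joint_pos']);print(s['time'],p,q,s['grip_width'])
W=[(v([465,325,190]),Ro.concatenate([tz(36,0,180),tool(-nz,ny)]).mean()),(tn+nz*90,tool(-nz,ny)),(tn+nz*14,tool(-nz,ny))]
run(q,W,8)
for a in W:
    d=R.inv();print((np.r_[d.apply(a[0]-p)/10,(d*a[1]).as_rotvec()]).round(3),a[0].round());p,R=a
E
```

```text
18.75 [429.787 284.917 269.776] [-1.124  0.195  0.092  2.387  1.22   0.551  1.034] 47.99673605273273
[-0.49  0.37 -0.23  2.3   1.36  0.14  0.93] perr 0.0 rerr 0.0
[ 0.07  0.66 -0.79  2.25  1.81  0.12  0.45] perr 0.0 rerr 0.0
[ 0.06  0.88 -0.9   2.21  2.04  0.34  0.27] perr 0.0 rerr 0.0
[-4.022  1.841  8.517 -0.251 -0.188  0.27 ] [465 325 190]
[-1.611  0.477  6.133 -0.25  -0.187  0.269] [486. 355. 138.]
[-0.   0.   7.6  0.   0.   0. ] [501. 390.  72.]
```

Call:
servo_tool:
  deltas: "-0.5 0.23 1.1 -0.031 -0.024 0.034;-1 0.46 2.1 -0.063 -0.047 0.068;-1.5 0.7 3.2 -0.094 -0.07 0.1;-2 0.92 4.3 -0.125 -0.094 0.135;-2.5 1.15 5.3 -0.157 -0.118 0.17;-3 1.4 6.4 -0.188 -0.14 0.2;-3.5 1.6 7.5 -0.22 -0.165 0.236;-4 1.85 8.5 -0.25 -0.188 0.27"

```text
time: 19.42
ee_pos: [465.1, 324.9, 189.7]
orientation: [0.222, -0.614, 0.757, -0.038]
wrist_force: [0.4, 0.2, -2.6]
grip_width: 48.0
grasp_force: 30.0
```

```bash
python3 - <<'E'
from search import *
s,p,R=state();q=np.array(s['joint_pos']);print(s['time'],p,q,s['grip_width'])
W=[(tn+nz*90,tool(-nz,ny)),(tn+nz*14,tool(-nz,ny))]
run(q,W,8)
for a in W:
    d=R.inv();print((np.r_[d.apply(a[0]-p)/10,(d*a[1]).as_rotvec()]).round(3),a[0].round());p,R=a
E
```

```text
19.4167 [465.144 324.92  189.731] [-0.8    0.348  0.027  2.339  1.434  0.107  0.747] 48.010361048592166
[ 0.08  0.66 -0.79  2.25  1.8   0.12  0.46] perr 0.0 rerr 0.0
[ 0.06  0.88 -0.9   2.21  2.04  0.34  0.28] perr 0.0 rerr 0.0
[-1.625  0.493  6.104 -0.251 -0.187  0.263] [486. 355. 138.]
[-0.   0.   7.6  0.   0.   0. ] [501. 390.  72.]
```

Call:
servo_tool:
  deltas: "-0.2 0.06 0.7 -0.031 -0.023 0.033;-0.4 0.12 1.5 -0.062 -0.046 0.065;-0.6 0.18 2.3 -0.094 -0.07 0.1;-0.8 0.25 3.1 -0.125 -0.094 0.13;-1 0.31 3.8 -0.156 -0.117 0.165;-1.2 0.37 4.6 -0.19 -0.14 0.2;-1.4 0.43 5.4 -0.22 -0.164 0.23;-1.6 0.49 6.1 -0.25 -0.187 0.263"

```text
time: 20.08
ee_pos: [487.0, 353.4, 137.8]
orientation: [0.216, -0.533, 0.806, 0.142]
wrist_force: [-1.0, -0.4, -2.7]
grip_width: 47.8
grasp_force: 30.0
```

Call:
servo_tool:
  deltas: "0 0 0 0 0 0;0 0 0 0 0 0"

```text
time: 20.25
ee_pos: [487.1, 352.7, 137.0]
orientation: [0.215, -0.533, 0.806, 0.141]
wrist_force: [-1.1, -0.6, -2.8]
grip_width: 47.5
grasp_force: 30.0
```

```bash
python3 - <<'E'
from search import *
s,p,R=state();q=np.array(s['joint_pos']);print(s['time'],p,q,s['grip_width'])
for h in (90,50,30,12):print(h,rel(tn+nz*h,tool(-nz,ny)))
out=[]
for c,o in(('scene',(130,105)),('top',(120,165))):
  im=cams.capture(c)
  for l in('nest','transformer'):print(c,l,[(a['xyz'],round(a['p'],2)) for a in cams.landmark_of(c,l)[:1]])
  w=crop(im,o,(80,80),5)
  for P in(box(-36,-29,-37,37,0,14),box(29,36,-37,37,0,14)):wire(w,c,nestpt(st,P),5,o,(0,255,255))
  B=box(-19,19,-32,32,10.3,12.3);wire(w,c,R.apply(B)+p,5,o,(0,0,255))
  out.append(w)
cv2.imwrite('pics/n2.png',np.hstack(out))
E
```

```text
20.25 [487.11  352.704 137.017] [-0.023  0.611 -0.77   2.263  1.924  0.15   0.249] 47.542022235450936
90 [-0.172  0.137 -0.008 -0.003 -0.003  0.   ]
50 [-0.186  0.149  3.992 -0.003 -0.003  0.   ]
30 [-0.192  0.155  5.992 -0.003 -0.003  0.   ]
12 [-0.198  0.16   7.791 -0.003 -0.003  0.   ]
scene nest [([505.0, 396.6, 59.4], 0.67)]
scene transformer [([488.8, 355.3, 129.2], 0.55)]
top nest [([502.1, 395.6, 61.4], 0.73)]
top transformer [([485.4, 358.2, 129.3], 0.66)]
```

View pics/n2.png

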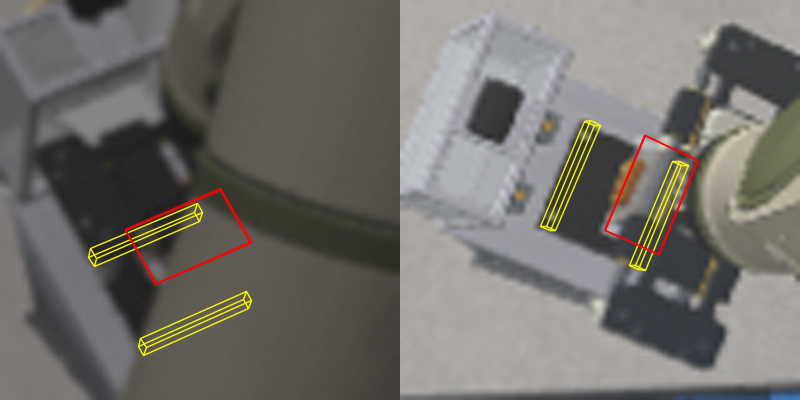

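The red foot outline lies over the visible part (orange coil at (628,180) in the top crop) and is in line with the rails. The pre-place pose is reached, so I'll lower it along the nest's z.

Call:
servo_tool:
  deltas: "-0.1 0.1 1 0 0 0;-0.18 0.15 2.2 0 0 0;-0.19 0.2 3.6 0 0 0;-0.19 0.22 5 0 0 0;-0.19 0.23 6 0 0 0;-0.19 0.23 6.6 0 0 0;-0.19 0.23 7 0 0 0;-0.19 0.23 7 0 0 0"

```text
time: 21.22
ee_pos: [499.7, 388.9, 77.8]
orientation: [0.216, -0.534, 0.805, 0.141]
wrist_force: [0.2, 0.3, -1.0]
grip_width: 48.0
grasp_force: 30.0
```

```bash
python3 - <<'E'
from search import *
s,p,R=state();q=np.array(s['joint_pos']);print(s['time'],p,q,s['wrist_force'],s['moment'])
c=v([503.3,396.5,60]);print('nest xyz of TCP',Rn.inv().apply(p-c))
for h in (10,):print(h,rel(c+nz*h,tool(-nz,ny)))
for cc in('scene','top'):
  cams.capture(cc)
  for l in('nest','transformer'):
    print(cc,l,[(Rn.inv().apply(v(a['xyz'])-c),round(a['p'],2)) for a in cams.landmark_of(cc,l)[:1]])
E
```

```text
21.2167 [499.741 388.866  77.834] [-0.024  0.799 -0.882  2.232  2.043  0.347  0.166] [ 0.222  0.285 -1.03 ] [-0.595  0.366  0.011]
nest xyz of TCP [ 1.627  0.294 19.653]
10 [ 0.162 -0.027  0.966 -0.002 -0.001  0.002]
scene nest [(array([-1.622,  3.283, -2.412]), 0.87)]
scene transformer [(array([ 3.033,  1.252, 15.223]), 0.54)]
top nest [(array([ 0.921, -1.434,  0.161]), 0.56)]
top transformer [(array([-3.668, -2.967,  9.161]), 0.48)]
```

Call:
servo_tool:
  deltas: "0.08 0 0.2 0 0 0;0.16 0 0.4 0 0 0;0.16 0 0.6 0 0 0;0.16 0 0.7 0 0 0;0.16 0 0.75 0 0 0;0.16 0 0.75 0 0 0"

```text
time: 22.02
ee_pos: [500.9, 390.8, 70.7]
orientation: [0.216, -0.534, 0.805, 0.141]
wrist_force: [0.4, 0.2, -2.1]
grip_width: 47.6
grasp_force: 30.0
```

Call:
servo_tool:
  deltas: "0 0 0.05 0 0 0;0 0 0.1 0 0 0;0 0 0.1 0 0 0"

```text
time: 22.27
ee_pos: [501.2, 391.2, 70.1]
orientation: [0.217, -0.534, 0.805, 0.141]
wrist_force: [-0.5, 0.8, -2.0]
grip_width: 47.3
grasp_force: 30.0
```

Call:
servo_tool:
  deltas: "0 0 0.05 0 0 0;0 0 0.1 0 0 0;0 0 0.1 0 0 0"

```text
time: 22.52
ee_pos: [501.4, 391.6, 69.2]
orientation: [0.216, -0.534, 0.805, 0.141]
wrist_force: [-0.1, -0.2, -3.0]
grip_width: 47.8
grasp_force: 30.0
```

```bash
python3 - <<'E'
from search import *
s,p,R=state();print(s['time'],s['wrist_force'],Rn.inv().apply(s['wrist_force']),s['moment'])
c=v([503.3,396.5,60]);print('nest xyz of TCP',Rn.inv().apply(p-c))
E
```

```text
22.5167 [-0.106 -0.191 -3.031] [-1.704  0.023 -2.516] [-0.659  0.364 -0.044]
nest xyz of TCP [ 0.06  -0.125 10.542]
```

Not in contact yet, with about 3 N of weight still hanging. I'll go on in small steps.

Call:
servo_tool:
  deltas: "0 0 0.05 0 0 0;0 0 0.1 0 0 0;0 0 0.1 0 0 0"

```text
time: 22.77
ee_pos: [501.5, 391.9, 68.7]
orientation: [0.217, -0.534, 0.805, 0.141]
wrist_force: [-1.1, -4.0, 5.3]
grip_width: 47.7
grasp_force: 30.0
```

Call:
servo_tool:
  deltas: "0 0 0.05 0 0 0;0 0 0.1 0 0 0;0 0 0.1 0 0 0"

```text
time: 23.02
ee_pos: [501.6, 391.9, 68.6]
orientation: [0.217, -0.534, 0.805, 0.141]
wrist_force: [-3.6, -13.7, 18.6]
grip_width: 47.8
grasp_force: 30.0
```

Call:
servo_tool:
  deltas: "0 0 0.03 0 0 0;0 0 0.05 0 0 0;0 0 0.05 0 0 0"

```text
time: 23.27
ee_pos: [501.6, 392.0, 68.6]
orientation: [0.217, -0.534, 0.805, 0.141]
wrist_force: [-4.6, -16.4, 24.9]
grip_width: 47.9
grasp_force: 30.1
```

```bash
python3 - <<'E'
from search import *
s,p,R=state();print(s['time'],s['wrist_force'],Rn.inv().apply(s['wrist_force']),s['moment'])
c=v([503.3,396.5,60]);print('nest xyz of TCP',Rn.inv().apply(p-c))
E
```

```text
23.2667 [ -4.647 -16.4    24.873] [-2.21  -2.13  29.997] [-0.818  0.801  0.171]
nest xyz of TCP [ 0.087 -0.207  9.833]
```

Call:
servo_tool:
  deltas: "0 0 -0.1 0 0 0;0 0 -0.17 0 0 0;0 0 -0.17 0 0 0"

```text
time: 23.52
ee_pos: [501.7, 391.9, 68.7]
orientation: [0.217, -0.533, 0.805, 0.141]
wrist_force: [-1.5, -4.3, 5.0]
grip_width: 47.6
grasp_force: 30.0
```

Call:
servo_tool:
  deltas: "0 0 0 0 0 0;0 0 0 0 0 0;0 0 0 0 0 0;0 0 0 0 0 0;0 0 0 0 0 0"
  grip: 0.85

```text
time: 23.93
ee_pos: [501.5, 392.2, 68.5]
orientation: [0.217, -0.534, 0.805, 0.141]
wrist_force: [-0.4, -0.3, 0.5]
grip_width: 76.1
grasp_force: 0.0
```

```bash
python3 - <<'E'
from search import *
s,p,R=state();q=s['joint_pos'];print(s['time'],p,q,s['wrist_force'],s['grip_width'])
# retreat: reverse of the way in
W=[(p+nz*90,R),(v([465,325,190]),Ro.concatenate([tz(36,0,180),tool(-nz,ny)]).mean()),(v([430,285,270]),tz(18,20,150))]
run(q,W,8)
K=v([519,432,247])
for y in(157,):
  run(q,W+[(v([440,300,290]),vert(y)),(v([517,426,325]),vert(y)),(v([517,426,245]),vert(y)),(v([467,308,60]),vert(y))],8)
E
```

```text
23.9333 [501.482 392.18   68.492] [-0.024  0.825 -0.891  2.229  2.063  0.371  0.156] [-0.419 -0.317  0.451] 76.07563470688599
[ 0.12  0.66 -0.85  2.26  1.71  0.15  0.56] perr 0.0 rerr 0.0
[-0.06  0.47 -0.81  2.3   1.52  0.41  0.79] perr 0.0 rerr 0.0
[ 0.2   0.32 -1.08  2.24  0.78  0.59  1.15] perr 0.0 rerr 0.0
[ 0.12  0.66 -0.85  2.26  1.71  0.15  0.56] perr 0.0 rerr 0.0
[-0.06  0.47 -0.81  2.3   1.52  0.41  0.79] perr 0.0 rerr 0.0
[ 0.2   0.32 -1.08  2.24  0.78  0.59  1.15] perr 0.0 rerr 0.0
[ 0.2   0.51 -1.21  1.98  0.56  1.03  1.48] perr 0.0 rerr 0.0
[-0.07  0.65 -1.11  1.64  0.61  1.24  1.44] perr 0.0 rerr 0.0
[-0.1   0.72 -1.05  1.73  0.69  1.11  1.37] perr 0.0 rerr 0.0
[-0.07  0.81 -0.83  2.11  1.    0.69  1.15] perr 0.0 rerr 0.0
```

Call:
servo_tool:
  deltas: "0 0 -1 0 0 0;0 0 -3 0 0 0;0 0 -5.5 0 0 0;0 0 -8 0 0 0;0 0 -9 0 0 0;0 0 -9 0 0 0"

```text
time: 24.43
ee_pos: [483.9, 350.0, 149.4]
orientation: [0.218, -0.534, 0.805, 0.14]
wrist_force: [-0.4, -0.5, 0.2]
grip_width: 79.0
grasp_force: 0.0
```

```bash
python3 - <<'E'
from search import *
s,p,R=state();q=s['joint_pos'];print(s['time'],p,q,s['wrist_force'])
W=[(v([455,315,225]),Ro.concatenate([tool(-nz,ny),vert(157)]).mean()),(v([440,300,310]),vert(157)),(v([517,426,340]),vert(157)),(v([517,427,246]),vert(157))]
run(q,W,8)
for a in W:
    d=R.inv();print((np.r_[d.apply(a[0]-p)/10,(d*a[1]).as_rotvec()]).round(3));p,R=a
E
```

```text
24.4333 [483.911 350.008 149.417] [-0.017  0.582 -0.77   2.268  1.858  0.132  0.308] [-0.351 -0.537  0.177]
[ 0.3   0.61 -1.24  2.16  0.84  0.66  1.29] perr 0.0 rerr 0.0
[ 0.25  0.52 -1.28  1.96  0.57  1.09  1.46] perr 0.0 rerr 0.0
[-0.05  0.66 -1.16  1.62  0.62  1.28  1.42] perr 0.0 rerr 0.0
[-0.09  0.74 -1.09  1.73  0.72  1.13  1.34] perr 0.0 rerr 0.0
[-0.025  1.236 -8.73  -0.007  0.263  0.002]
[-0.3    0.795 -8.719 -0.     0.262  0.   ]
[-14.607  -2.165  -3.      0.      0.      0.   ]
[-0.092  0.039  9.4    0.     0.     0.   ]
```

Call:
servo_tool:
  deltas: "0 0.25 -1.7 0 0.05 0;0 0.5 -3.5 0 0.105 0;0 0.75 -5.2 0 0.16 0;0 1 -7 0 0.21 0;0 1.2 -8.7 -0.007 0.263 0"

```text
time: 24.85
ee_pos: [486.3, 324.6, 186.1]
orientation: [0.166, -0.535, 0.825, 0.079]
wrist_force: [1.2, -1.0, -1.9]
grip_width: 78.9
grasp_force: 0.0
```

Call:
servo_tool:
  deltas: "0 0.2 -1.7 0 0.05 0;-0.1 0.3 -3.5 0 0.105 0;-0.2 0.5 -5.2 0 0.16 0;-0.25 0.7 -7 0 0.21 0;-0.3 0.8 -8.7 0 0.262 0;-0.3 0.8 -8.7 0 0.262 0"

```text
time: 25.35
ee_pos: [465.1, 306.4, 271.5]
orientation: [0.06, -0.541, 0.839, 0.009]
wrist_force: [0.3, 0.5, -1.1]
grip_width: 79.1
grasp_force: 0.0
```

```bash
python3 - <<'E'
from search import *
s,p,R=state();q=s['joint_pos'];print(s['time'],p,q,s['wrist_force'])
c0=v([503.3,396.5,60])
for i in range(2):
 for cc in('scene','top'):
  im=cams.capture(cc)
  for l in('nest','transformer','guard_knob'):
    print(cc,l,[(Rn.inv().apply(v(a['xyz'])-c0) if l!='guard_knob' else a['xyz'],round(a['p'],2)) for a in cams.landmark_of(cc,l)[:1]])
  if i==0:
    o=(130,105) if cc=='scene' else (120,165)
    w=crop(im,o,(80,80),5);st=(503.3,396.5,np.radians(67))
    for P in(box(-36,-29,-37,37,0,14),box(29,36,-37,37,0,14)):wire(w,cc,nestpt(st,P),5,o,(0,255,255))
    wire(w,cc,nestpt(st,box(-19,19,-32,32,0,2)),5,o,(0,0,255))
    out=w if cc=='scene' else np.hstack([out,w])
cv2.imwrite('pics/f1.png',out)
for a in [(v([517,427,340]),vert(157)),(v([517,427,246]),vert(157))]:print(rel(*a))
E
```

```text
25.35 [465.134 306.365 271.538] [ 0.121  0.498 -1.141  1.97   0.616  0.915  1.399] [ 0.273  0.53  -1.055]
scene nest [(array([-2.15 ,  0.242, -0.26 ]), 0.63)]
scene transformer [(array([ 0.215, -0.168,  2.185]), 0.43)]
scene guard_knob [([509.2, 422.2, 261.7], 0.7)]
top nest [(array([-0.973, -0.238,  5.065]), 0.77)]
top transformer []
top guard_knob [([515.9, 423.5, 261.8], 0.98)]
scene nest [(array([-0.316,  0.818, -5.937]), 0.62)]
scene transformer [(array([-0.641, -0.215,  3.488]), 0.62)]
scene guard_knob [([511.6, 424.2, 262.7], 0.85)]
top nest [(array([ 0.648, -1.297,  2.628]), 0.63)]
top transformer []
top guard_knob [([512.3, 423.3, 262.9], 0.67)]
[-14.024  -0.     -5.621  -0.051   0.109  -0.025]
[-12.993   0.464   3.711  -0.051   0.109  -0.025]
```

View pics/f1.png

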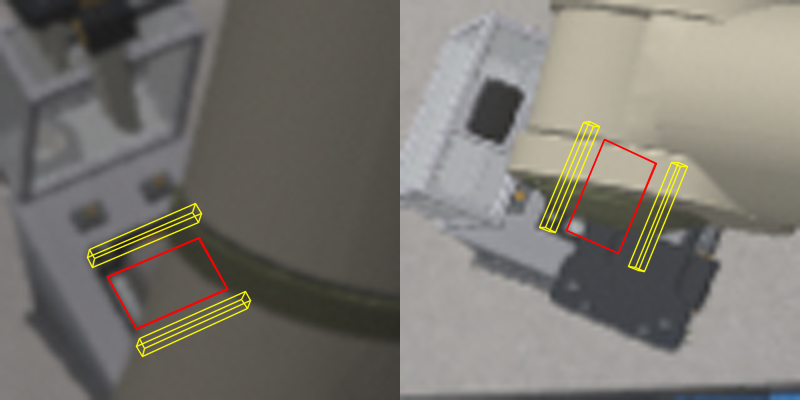

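The white foot end at (125,290) lies inside the red box, and the networks put the transformer within 1 mm of the nest centre. I'll fetch the guard knob now.

Call:
servo_tool:
  deltas: "-0.3 0 -2.5 -0.01 0.03 -0.01;-2 0 -5 -0.03 0.06 -0.015;-5 0 -6 -0.05 0.109 -0.025;-9 0 -6 -0.05 0.109 -0.025;-12 0 -5.8 -0.05 0.109 -0.025;-14 0 -5.6 -0.05 0.109 -0.025;-14.1 0 -5.6 -0.05 0.109 -0.025;-14.1 0 -5.6 -0.05 0.109 -0.025"

```text
time: 26.82
ee_pos: [516.8, 428.7, 339.3]
orientation: [-0.0, -0.552, 0.834, 0.0]
wrist_force: [-0.7, -0.4, -1.0]
grip_width: 79.0
grasp_force: 0.0
```

```bash
python3 - <<'E'
from search import *
s,p,R=state();q=s['joint_pos'];print(s['time'],p,q,s['wrist_force'])
print(rel(v([516.5,427,244]),vert(157)))
E
```

```text
26.8167 [516.843 428.688 339.267] [-0.147  0.631 -1.084  1.547  0.57   1.311  1.441] [-0.656 -0.418 -1.027]
[ 0.168 -0.038  9.527  0.    -0.     0.001]
```

Call:
servo_tool:
  deltas: "0.1 0 2.5 0 0 0;0.17 0 5 0 0 0;0.17 -0.04 7.5 0 0 0;0.17 -0.04 9.2 0 0 0;0.17 -0.04 9.5 0 0 0;0.17 -0.04 9.5 0 0 0"

```text
time: 27.32
ee_pos: [517.0, 424.4, 244.2]
orientation: [-0.001, -0.552, 0.834, -0.001]
wrist_force: [0.1, -0.5, 0.6]
grip_width: 79.1
grasp_force: 0.0
```

Call:
servo_tool:
  deltas: "0 0 0 0 0 0;0 0 0 0 0 0;0 0 0 0 0 0;0 0 0 0 0 0;0 0 0 0 0 0;0 0 0 0 0 0;0 0 0 0 0 0;0 0 0 0 0 0"
  grip: 0

```text
time: 27.98
ee_pos: [515.5, 426.7, 245.0]
orientation: [-0.0, -0.552, 0.834, 0.001]
wrist_force: [2.5, -1.5, -0.8]
grip_width: 31.7
grasp_force: 30.0
```

Call:
servo_tool:
  deltas: "0 0 0 0 0 0;0 0 0 0 0 0"

```text
time: 28.15
ee_pos: [515.7, 426.7, 245.0]
orientation: [-0.0, -0.552, 0.834, 0.0]
wrist_force: [-4.6, 0.9, 1.1]
grip_width: 32.0
grasp_force: 30.0
```

```bash
python3 - <<'E'
from search import *
s,p,R=state();q=s['joint_pos'];print(s['time'],p,q,s['wrist_force'],s['grip_width'],s['grasp_force'])
st=(503.3,396.5,np.radians(67));g=lambda th:guardpt(st,th,[-84,0,36])[0]
print('knob model',g(1.66),'held',p+v([0,0,18.8]))
off=(p+v([0,0,18.8]))-g(1.66)
for th in np.r_[1.6:-.05:-.08,0]:print(round(th,2),(R.inv().apply(g(th)-g(1.66))/10).round(2))
for th in(1.2,.8,.4,0):run(q,[(g(th)-v([0,0,18.8]),R)],12)
E
```

```text
28.15 [515.672 426.672 244.995] [-0.166  0.703 -1.036  1.668  0.652  1.156  1.367] [-4.594  0.885  1.112] 31.993296535192144 29.98833417892456
knob model [516.162 426.8   263.919] held [515.672 426.672 263.795]
1.6 [0.98 0.   0.25]
1.52 [2.25 0.   0.67]
1.44 [3.49 0.   1.19]
1.36 [4.68 0.   1.81]
1.28 [5.82 0.01 2.52]
1.2 [6.9  0.01 3.32]
1.12 [7.91 0.01 4.2 ]
1.04 [8.85 0.01 5.16]
0.96 [9.71 0.01 6.2 ]
0.88 [10.48  0.01  7.29]
0.8 [11.16  0.01  8.45]
0.72 [11.75  0.01  9.66]
0.64 [12.24  0.01 10.91]
0.56 [12.62  0.   12.2 ]
0.48 [12.91  0.   13.51]
0.4 [13.08  0.   14.84]
0.32 [13.15  0.   16.18]
0.24 [13.12  0.   17.52]
0.16 [12.97 -0.   18.86]
0.08 [12.72 -0.   20.18]
-0.0 [12.37 -0.   21.47]
0.0 [12.37 -0.   21.47]
[-0.02  0.68 -1.03  1.9   0.7   0.98  1.37] perr 0.0 rerr 0.0
[ 0.01  0.69 -0.98  2.02  0.78  0.86  1.32] perr 0.0 rerr 0.0
[-0.03  0.75 -0.88  2.1   0.91  0.73  1.23] perr 0.0 rerr 0.0
[-0.12  0.84 -0.76  2.11  1.04  0.64  1.11] perr 0.0 rerr 0.0
```

Call:
servo_tool:
  deltas: "0.6 0 0.15 0 0 0;1.6 0 0.45 0 0 0;2.85 0 0.9 0 0 0;4.1 0 1.5 0 0 0;5.3 0 2.2 0 0 0;6.4 0 2.95 0 0 0;7.5 0 3.8 0 0 0;8.5 0 4.8 0 0 0"

```text
time: 28.82
ee_pos: [483.8, 348.3, 197.6]
orientation: [0.002, -0.552, 0.834, 0.0]
wrist_force: [-1.7, 0.9, 4.8]
grip_width: 31.8
grasp_force: 30.0
```

```bash
python3 - <<'E'
from search import *
s,p,R=state();print(s['time'],p,s['joint_pos'],s['wrist_force'],s['grip_width'])
st=(503.3,396.5,np.radians(67));g=lambda th:guardpt(st,th,[-84,0,36])[0]-v([0,0,18.8])
for th in np.arange(1.04,.39,-.08):print(round(th,2),rel(g(th),vert(157)))
E
```

```text
28.8167 [483.785 348.298 197.624] [-0.058  0.67  -1.039  1.885  0.693  0.996  1.334] [-1.663  0.935  4.775] 31.848569424019466
1.04 [ 0.357  0.088  0.413 -0.001  0.003  0.   ]
0.96 [ 1.218  0.09   1.444 -0.001  0.003  0.   ]
0.88 [ 1.993  0.091  2.541 -0.001  0.003  0.   ]
0.8 [ 2.678  0.093  3.696 -0.001  0.003  0.   ]
0.72 [ 3.269  0.095  4.902 -0.001  0.003  0.   ]
0.64 [ 3.761  0.097  6.151 -0.001  0.003  0.   ]
0.56 [ 4.152  0.099  7.436 -0.001  0.003  0.   ]
0.48 [ 4.439  0.101  8.748 -0.001  0.003  0.   ]
0.4 [ 4.62   0.102 10.078 -0.001  0.003  0.   ]
```

Call:
servo_tool:
  deltas: "0.8 0.05 0.9 0 0 0;1.65 0.05 2 0 0 0;2.35 0.05 3.1 0 0 0;3 0.05 4.3 0 0 0;3.5 0.05 5.5 0 0 0;3.95 0.05 6.75 0 0 0;4.3 0.05 8.05 0 0 0;4.53 0.05 9.4 0 0 0"

```text
time: 29.48
ee_pos: [466.2, 305.2, 101.6]
orientation: [0.0, -0.552, 0.834, -0.001]
wrist_force: [2.2, -2.6, 3.6]
grip_width: 31.8
grasp_force: 30.0
```

```bash
python3 - <<'E'
from search import *
s,p,R=state();print(s['time'],p,s['joint_pos'],s['wrist_force'],s['grip_width'])
st=(503.3,396.5,np.radians(67));g=lambda th:guardpt(st,th,[-84,0,36])[0]-v([0,0,18.8])
for th in np.arange(.4,-.05,-.04):print(round(th,2),rel(g(th),vert(157)))
E
```

```text
29.4833 [466.171 305.167 101.62 ] [-0.073  0.738 -0.937  2.048  0.854  0.805  1.206] [ 2.179 -2.6    3.627] 31.819910777681788
0.4 [-0.068  0.152  0.491 -0.002 -0.001 -0.001]
0.36 [-0.019  0.153  1.161 -0.002 -0.001 -0.001]
0.32 [ 0.002  0.154  1.832 -0.002 -0.001 -0.001]
0.28 [-0.003  0.155  2.504 -0.002 -0.001 -0.001]
0.24 [-0.035  0.156  3.174 -0.002 -0.001 -0.001]
0.2 [-0.095  0.158  3.843 -0.002 -0.001 -0.001]
0.16 [-0.18   0.159  4.51  -0.002 -0.001 -0.001]
0.12 [-0.293  0.16   5.172 -0.002 -0.001 -0.001]
0.08 [-0.431  0.161  5.829 -0.002 -0.001 -0.001]
0.04 [-0.596  0.162  6.48  -0.002 -0.001 -0.001]
0.0 [-0.787  0.164  7.124 -0.002 -0.001 -0.001]
-0.04 [-1.003  0.165  7.759 -0.002 -0.001 -0.001]
```

Call:
servo_tool:
  deltas: "-0.04 0 0.8 0 0 0;0 0 1.5 0 0 0;0 0 2.2 0 0 0;-0.02 0 2.85 0 0 0;-0.06 0 3.5 0 0 0;-0.13 0 4.15 0 0 0;-0.23 0 4.8 0 0 0;-0.33 0 5.3 0 0 0"

```text
time: 30.15
ee_pos: [467.1, 307.4, 48.2]
orientation: [-0.001, -0.552, 0.834, -0.002]
wrist_force: [0.2, -6.4, 2.0]
grip_width: 31.9
grasp_force: 30.0
```

Call:
servo_tool:
  deltas: "-0.05 0 0.2 0 0 0;-0.1 0 0.45 0 0 0;-0.16 0 0.7 0 0 0;-0.22 0 0.95 0 0 0;-0.28 0 1.15 0 0 0;-0.34 0 1.35 0 0 0;-0.4 0 1.55 0 0 0"

```text
time: 30.73
ee_pos: [468.5, 310.9, 33.0]
orientation: [-0.001, -0.552, 0.834, -0.002]
wrist_force: [-0.0, -6.6, 0.2]
grip_width: 31.9
grasp_force: 30.0
```

```bash
python3 - <<'E'
from search import *
s,p,R=state();print(s['time'],p,s['joint_pos'],s['wrist_force'],s['grip_width'])
st=(503.3,396.5,np.radians(67));g=lambda th:guardpt(st,th,[-84,0,36])[0]-v([0,0,18.8])
for th in (.08,.04,.02,0,-.02,-.04):print(round(th,2),rel(g(th),vert(157)))
E
```

```text
30.7333 [468.498 310.926  32.978] [-0.147  0.827 -0.837  2.072  0.991  0.715  1.09 ] [-0.028 -6.566  0.167] 31.889944430278877
0.08 [ 0.197  0.139 -1.035 -0.001 -0.004 -0.001]
0.04 [ 0.03   0.14  -0.384 -0.001 -0.004 -0.001]
0.02 [-0.064  0.14  -0.061 -0.001 -0.004 -0.001]
0 [-0.163  0.141  0.259 -0.001 -0.004 -0.001]
-0.02 [-0.269  0.141  0.578 -0.001 -0.004 -0.001]
-0.04 [-0.382  0.142  0.894 -0.001 -0.004 -0.001]
```

Call:
servo_tool:
  deltas: "0.02 0.03 0.1 0 0 0;0.02 0.05 0.2 0 0 0;0.02 0.05 0.3 0 0 0;0.02 0.05 0.3 0 0 0"

```text
time: 31.07
ee_pos: [468.8, 311.7, 30.2]
orientation: [-0.0, -0.551, 0.834, -0.001]
wrist_force: [3.4, -3.3, -1.9]
grip_width: 31.9
grasp_force: 30.0
```

Call:
servo_tool:
  deltas: "-0.03 0 0.1 0 0 0;-0.05 0 0.2 0 0 0;-0.07 0 0.3 0 0 0;-0.07 0 0.3 0 0 0"

```text
time: 31.4
ee_pos: [469.1, 312.4, 27.5]
orientation: [-0.0, -0.552, 0.834, -0.001]
wrist_force: [3.4, -4.3, 2.7]
grip_width: 31.8
grasp_force: 30.0
```

Call:
servo_tool:
  deltas: "-0.03 0 0.1 0 0 0;-0.05 0 0.2 0 0 0;-0.07 0 0.3 0 0 0;-0.07 0 0.3 0 0 0"

```text
time: 31.73
ee_pos: [469.4, 312.9, 26.7]
orientation: [0.001, -0.552, 0.834, -0.003]
wrist_force: [-2.5, -11.9, 31.0]
grip_width: 31.6
grasp_force: 30.0
```

Call:
servo_tool:
  deltas: "0 0 -0.1 0 0 0;0 0 -0.2 0 0 0;0 0 -0.2 0 0 0"

```text
time: 31.98
ee_pos: [469.3, 312.8, 27.0]
orientation: [-0.0, -0.552, 0.834, -0.002]
wrist_force: [1.7, -6.1, 9.7]
grip_width: 31.7
grasp_force: 30.0
```

Call:
servo_tool:
  deltas: "0 0 0 0 0 0;0 0 0 0 0 0;0 0 0 0 0 0;0 0 0 0 0 0;0 0 0 0 0 0;0 0 0 0 0 0"
  grip: 0.85

```text
time: 32.48
ee_pos: [468.6, 314.5, 27.2]
orientation: [0.0, -0.552, 0.834, -0.0]
wrist_force: [0.3, 0.0, 0.5]
grip_width: 67.1
grasp_force: 0.0
```

Call:
servo_tool:
  deltas: "0 0 -2 0 0 0;0 0 -5 0 0 0;0.5 0 -9 0 0 0;2 0 -13 0 0 0;4 0 -17 0 0 0;6 0 -20 0 0 0;8 0 -22 0 0 0;8 0 -22 0 0 0"

```text
time: 33.15
ee_pos: [437.2, 238.6, 250.5]
orientation: [0.002, -0.551, 0.835, -0.002]
wrist_force: [0.7, 0.7, -0.3]
grip_width: 79.1
grasp_force: 0.0
```

```bash
python3 - <<'E'
from search import *
s,p,R=state();print(s['time'],p,s['joint_pos'],s['wrist_force'],s['grip_width'])
st=(503.3,396.5,np.radians(67));print('closed knob',guardpt(st,0,[-84,0,36]))
for i in range(2):
 for cc in('scene','top'):
  cams.capture(cc)
  for l in('guard_knob','transformer','nest'):
    print(cc,l,[(v(a['xyz']) if l=='guard_knob' else Rn.inv().apply(v(a['xyz'])-[503.3,396.5,60]),round(a['p'],2)) for a in cams.landmark_of(cc,l)[:1]])
E
```

```text
33.15 [437.216 238.619 250.496] [ 0.209  0.508 -1.167  2.031  0.576  0.977  1.483] [ 0.69   0.699 -0.257] 79.09253066462769
closed knob [[467.843 312.968  49.177]]
scene guard_knob []
scene transformer [(array([-390.52 , -266.842,  157.57 ]), 0.43)]
scene nest [(array([-0.682,  0.934,  0.047]), 0.58)]
top guard_knob [(array([468.4, 312.2,  50.6]), 0.58)]
top transformer []
top nest [(array([-1.309,  0.505,  0.986]), 0.64)]
scene guard_knob []
scene transformer []
scene nest [(array([-2.893, -1.058, -1.563]), 0.59)]
top guard_knob [(array([469.7, 314.9,  48.9]), 0.85)]
top transformer []
top nest [(array([-0.012, -1.214,  4.164]), 0.57)]
```

```bash
python3 -c "
from cell import order;print(order.hand_in())"
```

```text
the job is handed in; nothing more can be done
None
```

I handed the job in at about 33 s: the guard was raised to its stop, the transformer set in the nest and released (the networks put it within about 1 mm of centre), and the guard lowered slowly to a firm stop, with its knob found at the closed position; I did not recheck the transformer through the closed guard or the other bench things afterwards.

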